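# Fetch the sealing cup from the middle of the packed pan

## Robot

A 6-joint arm with a two-finger parallel gripper is mounted at the origin on the work surface. World frame = base frame: x ahead of the robot, y to its left, z up, the work surface at z = 0. Lengths are in mm, angles in rad, forces in N, time in s.
With the tool pointing down it reaches from about 150 to 775 mm from the base axis. Payload 6.1 kg.
Tool frame: the origin (TCP) lies at the very end of the fingers, on their centre line; the grasp point (between the pads) lies bot.pinch_z behind it (bot.pinch_z is the distance from the TCP to the grasp point, in mm); z points along the fingers, x is the direction in which the jaws open and shut, and the axes are right-handed (so a half turn about z gives the same grasp; the last joint's range is limited). The gripper opens to 85 mm and grips with 20 to 120 N. Pads are 22 mm wide; open, the fingers measure 114 mm over their backs; the gripper's body (76 mm by 85 mm) begins 54 mm behind the grasp point. The pads swing forward as they close: fully open they stand 13 mm farther back than shut.
Start: joints at [1.191, 0.126, -0.04, 1.405, 0, 1.571], TCP at [194.628, 487.574, 231.295] pointing down, gripper open.
Joint ranges: [-2.72, 2.72], [-0.95, 1.95], [-1.27, 1.35], [-1.78, 2.02], [-1.46, 1.47], [-3.14, 3.14]. Speed limits (rad/s): [2.39, 2.39, 3.01, 3.14, 3.14, 3.14].

## Interface

Orientations are given as a unit quaternion [x, y, z, w].
In Python, from station import bot gives the robot as it stands.
- The arm moves only by the tool move_arm, never from a script. Its argument "targets" is a list of rows, each a list of 2 entries, a list of its own where there are three numbers: the shift along the tool's x, y, z in m, then the turn, a rotation vector about the tool's x, y, z in degrees. In form: [[[tx, ty, tz], [rx, ry, rz]], ...]. A call has 1 to 20 rows; each row is the pose to reach, as a shift and turn from the pose commanded when the call began, along the tool's axes at that moment; what a row does not reach only later rows make up. A row lasts 1/12 s, in which the tool goes at most 41.7 mm and 7.16 degrees, less where a joint would pass 70% of its speed; a pose out of reach is approached as far as the arm can. A call with a gripper value outside its range is refused whole. "grip" is the finger opening in m, from 0 to 0.0854, set as the call begins (left out, the last holds). The fingers move at their own pace and stop on an object; the grip force is fixed at half the most. Time passes only in rows, so rows that repeat a pose let the fingers close. It gives the time, the measured TCP pose, the force and the opening at its end, in the units of the state.
- bot.get_state(): the state, without advancing time (a new reading comes with each control period).
- bot.read_camera(name): name is "scene" or "side" or "wrist"; returns the picture (400x640x3 uint8, red, green, blue); there is no depth.
- bot.calibration(name): a dict with "fx", "fy", "cx", "cy" (pixels), "rvec" (rotation vector, rad) and "tvec" (3), from world to camera coordinates, as OpenCV has them. Camera axes: x right, y down, z forward; pixel columns grow to the right and rows downward; lengths in mm; the calibration is good to about 2 mm. A picture is of the moment at which its call begins: read the wrist's pose just before it. calibration takes no time and is no camera call; for the wrist camera it gives the pose at the moment of the call.
- bot.hand_in(): hands the job in, once; it reports no verdict.
The state is a dict: "t": time; "q": joint angles; "joint_vel": joint speeds; "joint_efforts": joint torques, N m; "eef_pos": TCP position; "orientation": TCP orientation; "ft_force": force on the tool from outside, world axes, zero at the start; "wrist_torque": the same for the moment, N m; "width": finger opening in mm.
Only numpy, scipy, OpenCV 4.12 (cv2) and the standard library are available. Lean on these libraries where they do the work, as an engineer would, in place of code of your own. Each camera call takes 0.05 s, during which the arm holds its last target.

## Task

The open jar of screws needs its white sealing cup, which stands in the middle of the round cake pan, hemmed in on all sides. Take the spray can and the capped bit tube - the two tall cylinders on either side of the cup - out of the pan and stand them both upright in the grey tray, then lift the cup out and seat it in the mouth of the open jar, plug down, with its flange flat on the rim. After that stand the spray can and the tube back upright in the pan, each in the very gap it came from, and leave the four small screw-top jars in the pan where they are.

Things in the scene. Friction and masses are not known exactly. Their poses are not given: they have to be found in the camera images.
- pan: round shallow aluminium cake pan, fixed, 195 mm across, 36 mm high; origin: centre of its underside, floor surface 3 mm above. Seven upright cylinders stand in it in a hexagonal pattern, 62 mm between neighbouring centres: the white cup at the centre, six round it. Spray can and bit tube are always opposite each other with the cup between; the other four places hold the small screw-top jars
- tray: shallow grey plastic tray, fixed, 120 mm (its x) by 190 mm (its y), lip 12 mm high, walls and floor 4 mm thick; origin: centre of its underside, floor surface 4 mm above. Empty at the start: the place to park the two tall cylinders
- jar_mouth (a point): centre of the open glass jar's mouth, level with the top of its rim; z up along the jar. Loose, half full of screws, about 0.45 kg, 92 mm high, body 72 mm across up to 60 mm height, neck 61 mm outside diameter from 68 mm height to the rim, mouth 51 mm inside diameter and clear to 35 mm below the rim; stands on the bench
- cup_mid (a point): centre (31 mm above foot) of the white sealing cup, 0.07 kg, 62 mm high, z up. Plug 30 mm high, 36 mm diameter at foot, 44 mm at top; flange 62 mm diameter, 30 to 36 mm above foot; above it a cup wall 48 mm outside diameter: hold here. On the pan floor, lower than the jars: fingers fit only on the two sides where can and tube stood, once both are out. Seated, this point is 1 mm above jar_mouth
- oilcan_mid (a point): centre (65 mm above its foot) of the grey steel spray can, about 0.16 kg, 48 mm diameter, straight-sided to 108 mm, then a domed steel shoulder and a narrow white spray button, 130 mm high in all; z points up. Stands on the pan floor, higher than the jars beside it: hold it about 95 to 103 mm above its foot to keep the fingers clear of them
- bittube_mid (a point): centre (56 mm above its foot) of the drill-bit tube: white plastic tube with grey end caps, flat top with a white disc, about 0.15 kg, 48 mm diameter (49 mm at the caps), 112 mm high; z points up. Stands on the pan floor, higher than the jars beside it: hold it about 95 to 103 mm above its foot, on the grey cap
- jar1_mid (a point): centre (36 mm above its foot) of one of the four small glass screw-top jars in the pan, the one with the bright steel lid; 52 mm diameter, 72 mm high, about 0.2 kg; to be left where it is
- jar2_mid (a point): centre (36 mm above its foot) of one of the four small glass screw-top jars in the pan, the one with the brass lid; 52 mm diameter, 72 mm high, about 0.2 kg; to be left where it is
- jar3_mid (a point): centre (36 mm above its foot) of one of the four small glass screw-top jars in the pan, the one with the matt aluminium lid; 52 mm diameter, 72 mm high, about 0.2 kg; to be left where it is
- jar4_mid (a point): centre (36 mm above its foot) of one of the four small glass screw-top jars in the pan, the one with the dark steel lid; 52 mm diameter, 72 mm high, about 0.2 kg; to be left where it is
Not all that is in view belongs to the job. What is shaped like the part that bears bittube_mid but orange is not meant. What is shaped like the part that bears cup_mid but blue is not meant.

How it is judged:
By the outcome, as a careful person would: the job done as asked, in the order asked, and still so for the second after the job is handed in, with the robot touching nothing.
It also fails if it takes over 144 s, if anything falls off the work surface, if the arm or the gripper's body presses on something with over 40 N, if the wrist force passes 120 N, or if a joint passes its speed limit or range.

## Working session

There is one attempt and no reset: what is moved stays moved. The work goes in short steps, Python scripts to look and compute and a tool call to move; the robot and the scene stay as the last step left them, time stands still between calls to the robot, and variables do not carry over. Pictures are saved under pics/ and viewed, and the job is handed in when it is done.

Besides the shell and the picture viewer there is one more tool, called as name(argument=value, ...) on one line, values as JSON. move_arm: Moves the arm, as the interface text tells. Its arguments: {"type":"object","properties":{"targets":{"type":"array","items":{"type":"array"}},"grip":{"type":"number"}},"required":["targets"]}

```bash
ls; mkdir -p pics
python3 - <<'E'
from station import bot
import cv2
s=bot.get_state(); print(s, bot.pinch_z)
for n in ["scene","side","wrist"]:
    c=bot.calibration(n); im=bot.read_camera(n)
    print(n,c)
    cv2.imwrite(f"pics/{n}0.png",im[:,:,::-1])
E
```

```text
pics
{'t': 0.0, 'q': array([ 1.19097006e+00,  1.26410318e-01, -4.06144695e-02,  1.40540559e+00,
        4.02422184e-05,  1.57081537e+00]), 'joint_vel': array([ 0.00047262,  0.00043749, -0.00036044, -0.00273909, -0.00018995,
        0.00150756]), 'joint_efforts': array([ 2.28915756e-03, -4.35913324e+01,  3.52923989e+01,  1.72782160e-02,
        1.27556086e-04, -1.28023842e-05]), 'eef_pos': array([194.48516933, 487.20560363, 230.50961328]), 'orientation': array([ 8.27881609e-01,  5.60902285e-01, -6.87678118e-04,  4.41626794e-04]), 'ft_force': array([ 0.62414626, -0.15267532, -0.72232908]), 'wrist_torque': array([0.06475769, 0.04634171, 0.03533078]), 'width': 85.4169794520604} 18.700000000000003
scene {'fx': 489.50278234418295, 'fy': 489.50278234418295, 'cx': 319.8987641859366, 'cy': 199.72651328620688, 'rvec': array([ 1.04688403,  2.29280093, -1.16469734]), 'tvec': array([ 342.3509953 , -163.27471988, 1427.48361897])}
side {'fx': 399.83101304032635, 'fy': 399.83101304032635, 'cx': 315.26926132558754, 'cy': 204.51291472415116, 'rvec': array([ 0.33890721, -2.65411137,  1.42694307]), 'tvec': array([494.67514688, 139.5085017 , 772.25564427])}
wrist {'fx': 312.3980250230139, 'fy': 312.3980250230139, 'cx': 323.8591104144921, 'cy': 200.94746962973517, 'rvec': array([-2.37933319, -1.61446195, -0.24745958]), 'tvec': array([-523.88927102,  -40.29058567,  379.65419251])}
```

View pics/scene0.png

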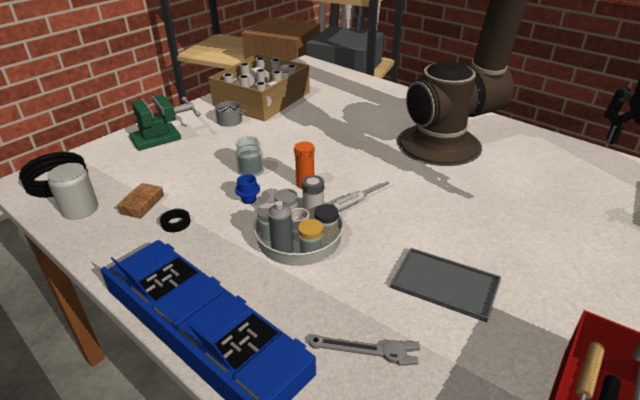

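View pics/side0.png

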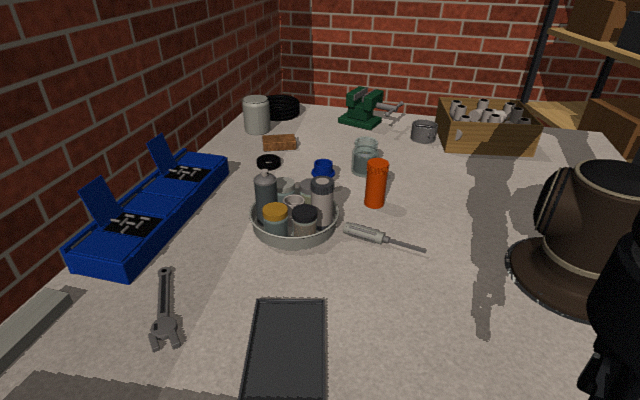

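View pics/wrist0.png

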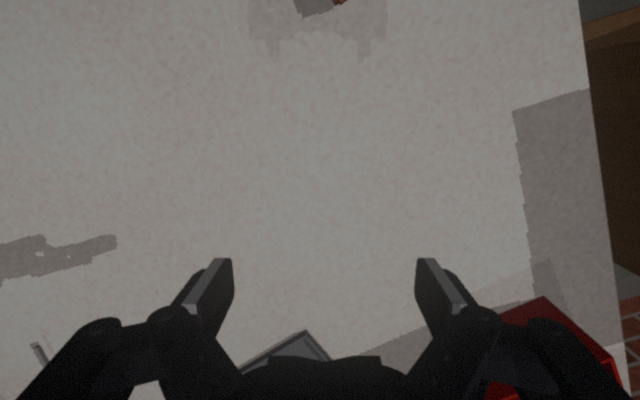

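```bash
cat > h.py <<'E'
import numpy as np, cv2
from scipy.spatial.transform import Rotation as R
def KRt(c):
    K=np.array([[c['fx'],0,c['cx']],[0,c['fy'],c['cy']],[0,0,1.]])
    return K,cv2.Rodrigues(np.array(c['rvec'],float))[0],np.array(c['tvec'],float)
def ray(c,u,v):
    K,Rm,t=KRt(c); d=Rm.T@np.linalg.inv(K)@np.array([u,v,1.]); return -Rm.T@t,d
def onz(c,u,v,z):
    o,d=ray(c,u,v); return o+d*(z-o[2])/d[2]
def proj(c,P):
    K,Rm,t=KRt(c); p=(Rm@np.atleast_2d(P).T).T+t; p=p@K.T; return p[:,:2]/p[:,2:]
def tri(obs):
    A=np.zeros((3,3));b=np.zeros(3)
    for c,u,v in obs:
        o,d=ray(c,u,v); d/=np.linalg.norm(d); M=np.eye(3)-np.outer(d,d); A+=M;b+=M@o
    return np.linalg.solve(A,b)
def rel(s,P,yaw_rot=None):
    "shift in tool axes (m) from pose s to world TCP point P"
    return R.from_quat(s['orientation']).inv().apply(np.array(P)-s['eef_pos'])/1000
def crop(im,x0,y0,x1,y1,k,f):
    cv2.imwrite(f,cv2.resize(im[y0:y1,x0:x1,::-1],None,fx=k,fy=k,interpolation=cv2.INTER_CUBIC))
E
python3 - <<'E'
import cv2
from h import *
a=cv2.imread('pics/scene0.png')[:,:,::-1];b=cv2.imread('pics/side0.png')[:,:,::-1]
crop(a,220,120,360,270,4,'pics/c1.png')
crop(b,230,130,400,260,4,'pics/c2.png')
E
```

```text
(no output)
```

View pics/c1.png

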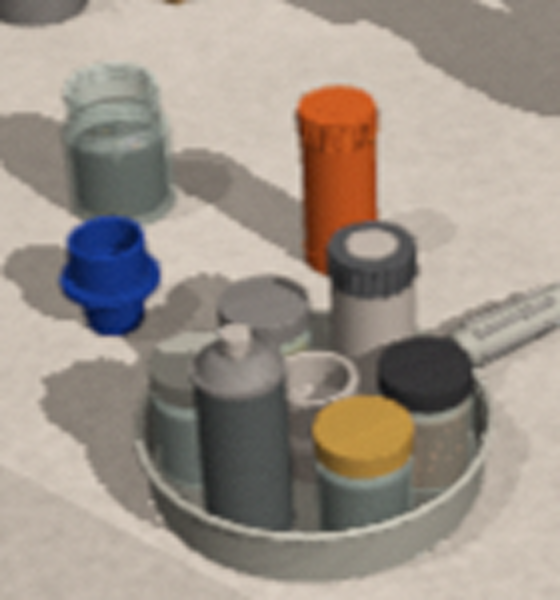

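View pics/c2.png

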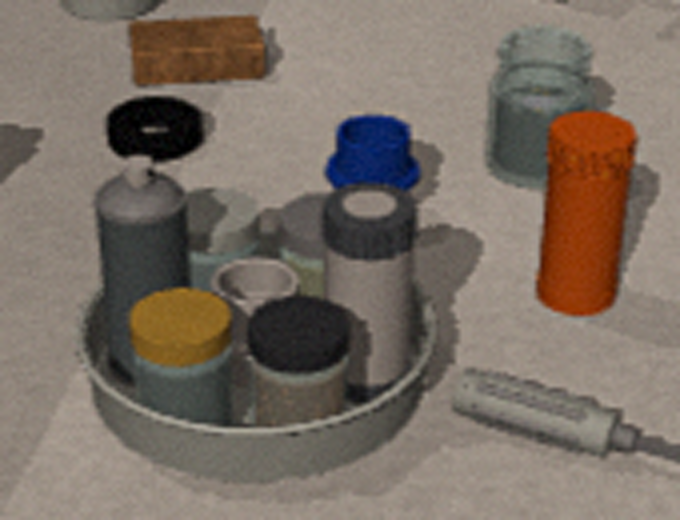

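Run:
```python
from station import bot
from h import *
S=bot.calibration('scene');D=bot.calibration('side')
np.set_printoptions(precision=1,suppress=True)
s=lambda x,y:(S,220+x/4,120+y/4); d=lambda x,y:(D,230+x/4,130+y/4)
for n,a,b,z in [('can',(235,332),(140,165),133),('tube',(374,243),(369,205),115),('brass',(363,425),(182,318),75),('dark',(428,368),(299,328),75),('mouth',(110,80),(545,43),92),('blue',(107,236),(374,135),62),('orange',(338,105),(592,133),112),('cup',(312,378),(256,280),65),('alu',(263,300),(312,225),75),('steel',(195,350),(222,215),75)]:
    print(n,tri([s(*a),d(*b)]),onz(*s(*a),z),onz(*d(*b),z))
for p in [(404,252),(500,283),(486,316),(391,285)]: print('tray',onz(S,*p,12))
for p in [(258,298),(326,298)]: print('tray',onz(D,*p,12))
```

```text
can [624.4 -15.8 132.8] [624.9 -15.3 133. ] [624.3 -15.9 133. ]
tube [504.5 -30.1 118.6] [501.2 -32.9 115. ] [505.9 -37.1 115. ]
brass [586.6  34.8  75.8] [586.2  34.5  75. ] [587.1  33.1  75. ]
dark [526.7  27.4  74.7] [527.9  28.9  75. ] [526.6  26.2  75. ]
mouth [ 450.3 -308.    95.1] [ 447.  -312.2   92. ] [ 451.1 -315.    92. ]
blue [ 543.2 -212.1   62.8] [ 542.2 -213.4   62. ] [ 543.5 -212.9   62. ]
orange [ 402.3 -151.1  114. ] [ 400.  -153.3  112. ] [ 402.6 -155.3  112. ]
cup [565.  -22.7  65.7] [565.6 -21.6  65. ] [565.5 -26.   65. ]
alu [546.1 -75.8  77.4] [540.8 -82.4  75. ] [546.9 -74.   75. ]
steel [599.6 -75.5  74.7] [598. -78.  75.] [599.1 -71.3  75. ]
tray [465.5 190.4  12. ]
tray [418.6 383.4  12. ]
tray [513.4 400.1  12. ]
tray [562.5 223.9  12. ]
tray [559.5 216.1  12. ]
tray [443.9 185.6  12. ]
```

```bash
cat >> h.py <<'E'
def plan(P,yaw=None,s=None):
    from station import bot
    s=s or bot.get_state()
    Rc=R.from_quat(s['orientation'])
    x=Rc.as_matrix()[:,0]; cur=np.degrees(np.arctan2(x[1],x[0]))
    if yaw is None: yaw=cur
    y=np.radians(yaw)
    Rt=R.from_matrix(np.array([[np.cos(y),np.sin(y),0],[np.sin(y),-np.cos(y),0],[0,0,-1]]))
    sh=Rc.inv().apply(np.array(P,float)-s['eef_pos'])/1000
    rv=np.degrees((Rc.inv()*Rt).as_rotvec())
    print('pos',s['eef_pos'].round(1),'yaw',round(cur,2),'w',round(s['width'],1),'F',s['ft_force'].round(1),'t',round(s['t'],2))
    print('shift',sh.round(4).tolist(),'turn',rv.round(2).tolist(),'rows>=',max(np.linalg.norm(sh)*1000/41.7,np.linalg.norm(rv)/7.16))
E
python3 - <<'E'
from station import bot
from h import *
s=bot.get_state();c=bot.calibration('wrist')
K,Rm,t=KRt(c);o=-Rm.T@t
print('cam in tool',R.from_quat(s['orientation']).inv().apply(o-s['eef_pos']), 'cam axes in tool',(R.from_quat(s['orientation']).inv().as_matrix()@Rm.T).round(2))
plan([555,-23,300],8)
E
```

```text
cam in tool [  -0.14709551  -77.06808124 -142.1882622 ] cam axes in tool [[ 1.    0.   -0.  ]
 [-0.    0.95  0.3 ]
 [ 0.   -0.3   0.95]]
pos [194.5 487.3 230.7] yaw 68.24 w 85.2 F [ 0.2 -0.9 -0.6] t 0.15
shift [-0.3404, 0.524, -0.0689] turn [0.04, 0.06, 60.24] rows>= 15.07503624507385
```

Run:
```python
from h import *
plan([565,-10,225],8)
```

```text
pos [194.5 487.3 230.7] yaw 68.24 w 85.2 F [ 0.2 -0.9 -0.6] t 0.15
shift [-0.3245, 0.5285, 0.0061] turn [0.04, 0.06, 60.24] rows>= 14.87229335916342
```

move_arm(targets=[[[-0.3245,0.5285,0],[0,0,60.2]],[[-0.3245,0.5285,0],[0,0,60.2]],[[-0.3245,0.5285,0],[0,0,60.2]],[[-0.3245,0.5285,0],[0,0,60.2]],[[-0.3245,0.5285,0],[0,0,60.2]],[[-0.3245,0.5285,0],[0,0,60.2]],[[-0.3245,0.5285,0],[0,0,60.2]],[[-0.3245,0.5285,0],[0,0,60.2]],[[-0.3245,0.5285,0],[0,0,60.2]],[[-0.3245,0.5285,0],[0,0,60.2]],[[-0.3245,0.5285,0],[0,0,60.2]],[[-0.3245,0.5285,0],[0,0,60.2]],[[-0.3245,0.5285,0],[0,0,60.2]],[[-0.3245,0.5285,0],[0,0,60.2]],[[-0.3245,0.5285,0],[0,0,60.2]],[[-0.3245,0.5285,0],[0,0,60.2]],[[-0.3245,0.5285,0],[0,0,60.2]],[[-0.3245,0.5285,0],[0,0,60.2]],[[-0.3245,0.5285,0],[0,0,60.2]],[[-0.3245,0.5285,0],[0,0,60.2]]])

```text
t: 1.82
eef_pos: [564.6, -8.6, 231.6]
orientation: [0.997, 0.071, 0.0, -0.0]
ft_force: [0.8, -0.3, 0.2]
width: 85.2
```

Run:
```python
from station import bot
from h import *
import pickle
c=bot.calibration('wrist');im=bot.read_camera('wrist');pickle.dump(c,open('w1.pkl','wb'))
cv2.imwrite('pics/w1.png',im[:,:,::-1]); plan([0,0,0])
```

```text
pos [564.6  -8.6 231.7] yaw 8.14 w 85.6 F [ 0.4 -0.4 -0.2] t 1.87
shift [-0.5578, -0.0885, 0.2315] turn [0.0, -0.02, -0.0] rows>= 14.637712375815923
```

View pics/w1.png

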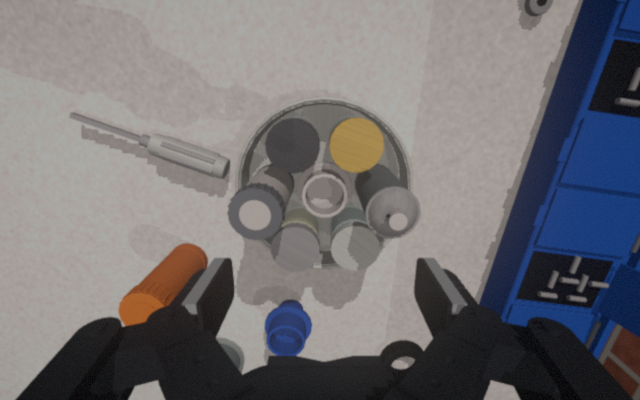

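Run:
```python
from h import *
im=cv2.imread('pics/w1.png')[:,:,::-1]
crop(im,225,90,425,280,4,'pics/c3.png');
```

```text
(no output)
```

View pics/c3.png

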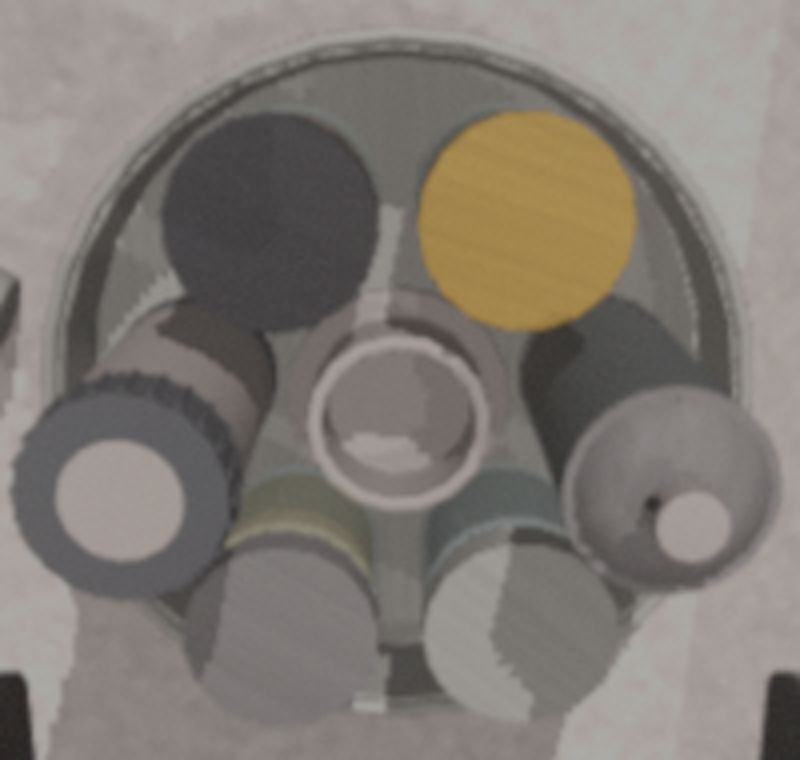

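Run:
```python
from h import *
import pickle
np.set_printoptions(precision=1,suppress=True)
c=pickle.load(open('w1.pkl','rb'))
P={}
for n,x,y,z in [('dark',271,221,75),('brass',527,220,75),('alu',283,627,75),('steel',523,623,75),('cup',398,422,65),('tube',120,500,115),('can',693,527,133),('canedge',672,487,111)]:
    P[n]=onz(c,225+x/4,90+y/4,z); print(n,P[n])
a=np.mean([P[k][:2] for k in ['dark','brass','alu','steel']],0); print('centre jars',a,'can/tube mid',(P['can']+P['tube'])[:2]/2)
d=P['can']-P['tube']; print('axis',np.degrees(np.arctan2(d[1],d[0])),np.hypot(*d[:2]))
d=P['brass']-P['alu'];print(np.degrees(np.arctan2(d[1],d[0]))-60,np.hypot(*d[:2]))
d=P['steel']-P['dark'];print(np.degrees(np.arctan2(d[1],d[0]))+60,np.hypot(*d[:2]))
# tray color in w0
```

```text
dark [530.3  24.3  75. ]
brass [590.4  33.2  75. ]
alu [545.3 -80.7  75. ]
steel [607.7 -70.6  75. ]
cup [567.7 -23.6  65. ]
tube [507.3 -35.4 115. ]
can [628.2 -17.3 133. ]
canedge [628.3 -16.3 111. ]
centre jars [568.4 -23.5] can/tube mid [567.8 -26.3]
axis 8.507413491991695 122.20809586405554
8.422970761023265 122.51880598795292
9.19782749291197 122.47287959395716
```

Run:
```python
from h import *
plan([628,-16,150],8.5);plan([628,-16,80],8.5)
```

```text
pos [564.6  -8.6 231.7] yaw 8.14 w 85.6 F [ 0.4 -0.4 -0.2] t 1.87
shift [0.0616, 0.0162, 0.0817] turn [0.0, -0.02, -0.36] rows>= 2.4854116158108592
pos [564.6  -8.6 231.7] yaw 8.14 w 85.6 F [ 0.4 -0.4 -0.2] t 1.87
shift [0.0616, 0.0162, 0.1517] turn [0.0, -0.02, -0.36] rows>= 3.9461711789687097
```

move_arm(targets=[[[0.03,0.008,0],[0,0,-0.4]],[[0.0616,0.0162,0],[0,0,-0.4]],[[0.0616,0.0162,0.03],[0,0,-0.4]],[[0.0616,0.0162,0.06],[0,0,-0.4]],[[0.0616,0.0162,0.085],[0,0,-0.4]],[[0.0616,0.0162,0.11],[0,0,-0.4]],[[0.0616,0.0162,0.13],[0,0,-0.4]],[[0.0616,0.0162,0.145],[0,0,-0.4]],[[0.0616,0.0162,0.151],[0,0,-0.4]],[[0.0616,0.0162,0.151],[0,0,-0.4]],[[0.0616,0.0162,0.151],[0,0,-0.4]],[[0.0616,0.0162,0.151],[0,0,-0.4]]])

```text
t: 2.87
eef_pos: [629.2, -16.8, 81.9]
orientation: [0.997, 0.074, 0.001, 0.0]
ft_force: [0.6, 0.6, 1.1]
width: 84.9
```

Run:
```python
from station import bot
from h import *
im=bot.read_camera('wrist'); plan([0,0,0])
cv2.imwrite('pics/w2.png',im[:,:,::-1])
im=bot.read_camera('side'); crop(im,200,100,400,260,4,'pics/s2.png')
```

```text
pos [629.3 -17.   82. ] yaw 8.46 w 85.2 F [-0.2  0.6 -0.1] t 2.92
shift [-0.6202, -0.1094, 0.0804] turn [0.03, -0.15, -0.0] rows>= 15.224404500625763
```

View pics/w2.png

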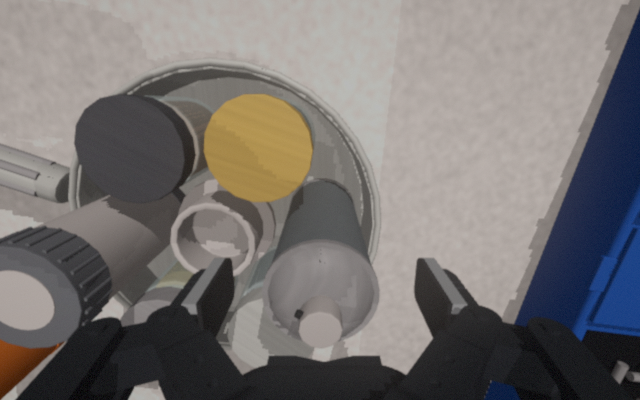

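View pics/s2.png

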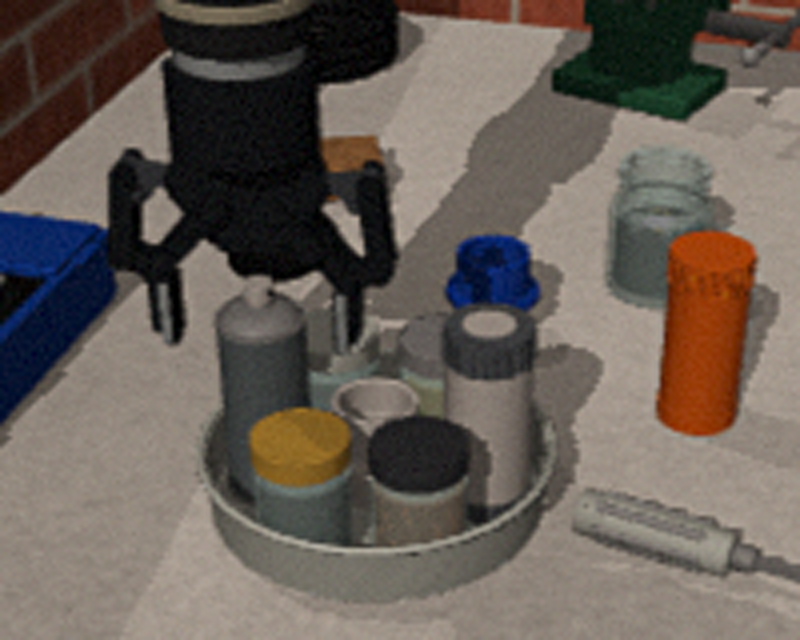

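move_arm(targets=[[[0,0,0],[0,0,0]],[[0,0,0],[0,0,0]],[[0,0,0],[0,0,0]],[[0,0,0],[0,0,0]],[[0,0,0],[0,0,0]],[[0,0,0],[0,0,0]],[[0,0,0],[0,0,0]],[[0,0,0],[0,0,0]]], grip=0.02)

```text
t: 3.63
eef_pos: [628.6, -17.2, 81.0]
orientation: [0.997, 0.074, 0.0, 0.0]
ft_force: [-1.9, -0.3, 5.3]
width: 46.6
```

Run:
```python
from station import bot
from h import *
im=bot.read_camera('wrist'); plan([0,0,0])
cv2.imwrite('pics/w3.png',im[:,:,::-1])
```

```text
pos [628.7 -17.2  81. ] yaw 8.44 w 46.7 F [-1.2  0.7  5.4] t 3.68
shift [-0.6194, -0.1093, 0.0804] turn [0.01, -0.05, -0.0] rows>= 15.205884183658274
```

View pics/w3.png

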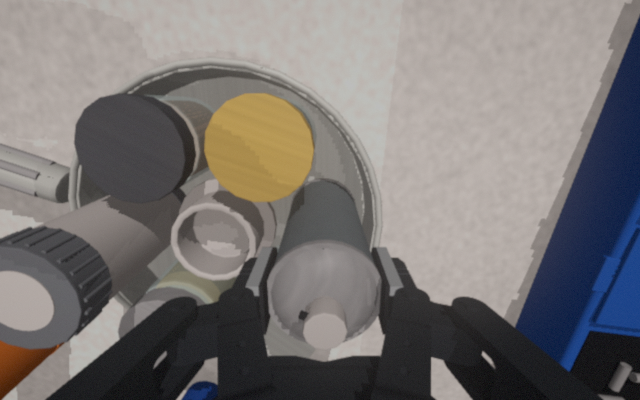

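Run:
```python
from h import *
plan([479,343,185],8.5);plan([479,343,83],8.5)
```

```text
pos [628.7 -17.2  81. ] yaw 8.44 w 46.7 F [-1.2  0.7  5.4] t 3.68
shift [-0.0951, -0.3783, -0.1042] turn [0.01, -0.05, -0.06] rows>= 9.681738603755003
pos [628.7 -17.2  81. ] yaw 8.44 w 46.7 F [-1.2  0.7  5.4] t 3.68
shift [-0.0952, -0.3783, -0.0022] turn [0.01, -0.05, -0.06] rows>= 9.35495000844711
```

move_arm(targets=[[[0,0,-0.006],[0,0,0]],[[0,0,-0.018],[0,0,0]],[[0,0,-0.035],[0,0,0]],[[0,0,-0.055],[0,0,0]],[[0,0,-0.075],[0,0,0]],[[0,0,-0.092],[0,0,0]],[[-0.001,-0.005,-0.102],[0,0,0]],[[-0.004,-0.016,-0.104],[0,0,0]],[[-0.01,-0.038,-0.104],[0,0,0]],[[-0.017,-0.068,-0.104],[0,0,0]],[[-0.025,-0.103,-0.104],[0,0,0]],[[-0.035,-0.14,-0.104],[0,0,0]],[[-0.045,-0.178,-0.104],[0,0,0]],[[-0.054,-0.216,-0.104],[0,0,0]],[[-0.063,-0.254,-0.104],[0,0,0]],[[-0.073,-0.291,-0.104],[0,0,0]],[[-0.082,-0.325,-0.104],[0,0,0]],[[-0.089,-0.353,-0.104],[0,0,0]],[[-0.094,-0.371,-0.104],[0,0,0]],[[-0.0951,-0.3783,-0.104],[0,0,0]]])

```text
t: 5.35
eef_pos: [476.1, 345.8, 183.2]
orientation: [0.997, 0.076, -0.001, 0.0]
ft_force: [0.7, -0.5, -2.5]
width: 46.4
```

Run:
```python
from station import bot
from h import *
plan([479,343,83],8.5)
im=bot.read_camera('wrist'); 
cv2.imwrite('pics/w4.png',im[:,:,::-1])
im=bot.read_camera('scene'); crop(im,220,100,520,330,2.6,'pics/s4.png')
```

```text
pos [476.1 345.8 183.2] yaw 8.67 w 46.4 F [ 0.7 -0.5 -2.5] t 5.35
shift [0.0026, 0.0033, 0.1002] turn [-0.0, 0.12, 0.17] rows>= 2.404322156914799
```

View pics/w4.png

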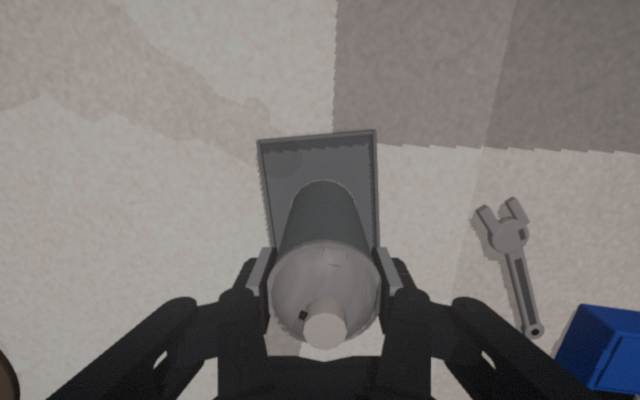

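View pics/s4.png

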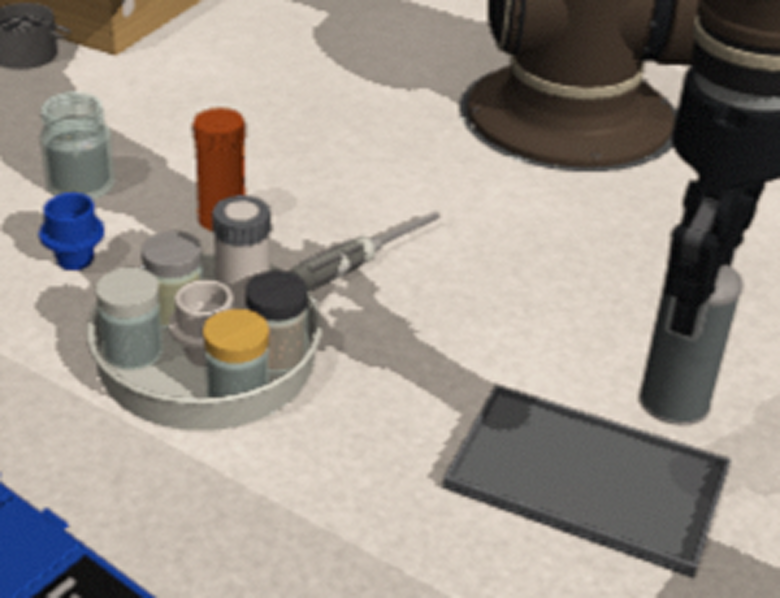

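Run:
```python
from station import bot
from h import *
c=bot.calibration('wrist')
for p in [(259,141),(375,131),(266,230),(379,240)]: print(onz(c,*p,12).round(1))
S=bot.calibration('scene')
for x,y in [(497,388),(727,462),(692,572),(446,484)]: print(onz(S,220+x/2.6,100+y/2.6,12).round(1))
```

```text
[407.8 373.7  12. ]
[519.7 400.6  12. ]
[423.7 279.5  12. ]
[547.4 286.4  12. ]
[448.3 197.1  12. ]
[405.4 376.5  12. ]
[521.8 404.5  12. ]
[564.3 226.5  12. ]
```

move_arm(targets=[[[0,0.002,0.012],[0,0.1,0]],[[0,0.003,0.035],[0,0.1,0]],[[0,0.003,0.06],[0,0.1,0]],[[0,0.003,0.08],[0,0.1,0]],[[0,0.003,0.092],[0,0.1,0]],[[0,0.003,0.097],[0,0.1,0]],[[0,0.003,0.1],[0,0.1,0]],[[0,0.003,0.1],[0,0.1,0]],[[0,0.003,0.1],[0,0.1,0]]])

```text
t: 6.2
eef_pos: [479.9, 340.0, 85.2]
orientation: [0.997, 0.073, 0.001, -0.0]
ft_force: [-0.4, 0.2, -1.6]
width: 47.1
```

Run:
```python
from station import bot
from h import *
plan([479,343,83],8.5)
im=bot.read_camera('scene'); crop(im,370,150,530,330,3.3,'pics/s5.png')
```

```text
pos [479.9 340.   85.2] yaw 8.4 w 47.1 F [-0.4  0.2 -1.6] t 6.2
shift [-0.0004, -0.0031, 0.0022] turn [-0.03, -0.16, -0.1] rows>= 0.09108209817814816
```

View pics/s5.png

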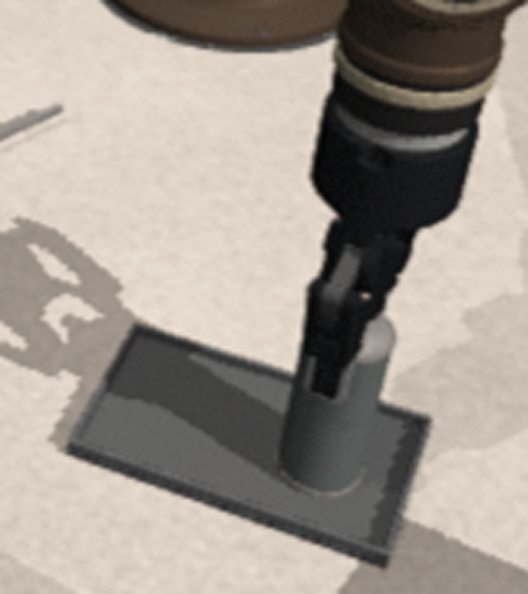

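move_arm(targets=[[[0,0,0.001],[0,0,0]],[[0,0,0.002],[0,0,0]],[[0,0,0.003],[0,0,0]],[[0,0,0.003],[0,0,0]]])

```text
t: 6.58
eef_pos: [479.5, 340.4, 81.9]
orientation: [0.997, 0.074, 0.001, -0.0]
ft_force: [-0.7, -0.6, 1.1]
width: 46.7
```

move_arm(targets=[[[0,0,0],[0,0,0]],[[0,0,0],[0,0,0]],[[0,0,0],[0,0,0]],[[0,0,0],[0,0,0]],[[0,0,0],[0,0,0]],[[0,0,0],[0,0,0]],[[0,0,-0.02],[0,0,0]],[[0,0,-0.05],[0,0,0]],[[0,0,-0.085],[0,0,0]]], grip=0.085)

```text
t: 7.33
eef_pos: [478.0, 339.3, 165.3]
orientation: [0.997, 0.074, -0.001, 0.001]
ft_force: [0.3, 0.7, -0.7]
width: 85.0
```

Run:
```python
from station import bot
from h import *
plan([507,-34.5,166],8.5);plan([507,-34.5,81],8.5)
im=bot.read_camera('scene'); crop(im,220,100,520,330,2.6,'pics/s6.png')
```

```text
pos [478.  339.3 165.3] yaw 8.44 w 85.0 F [ 0.3  0.7 -0.7] t 7.33
shift [-0.0262, 0.3741, 0.0001] turn [0.11, 0.12, -0.06] rows>= 8.992082097654826
pos [478.  339.3 165.3] yaw 8.44 w 85.0 F [ 0.3  0.7 -0.7] t 7.33
shift [-0.026, 0.3739, 0.0851] turn [0.11, 0.12, -0.06] rows>= 9.216742564203548
```

View pics/s6.png

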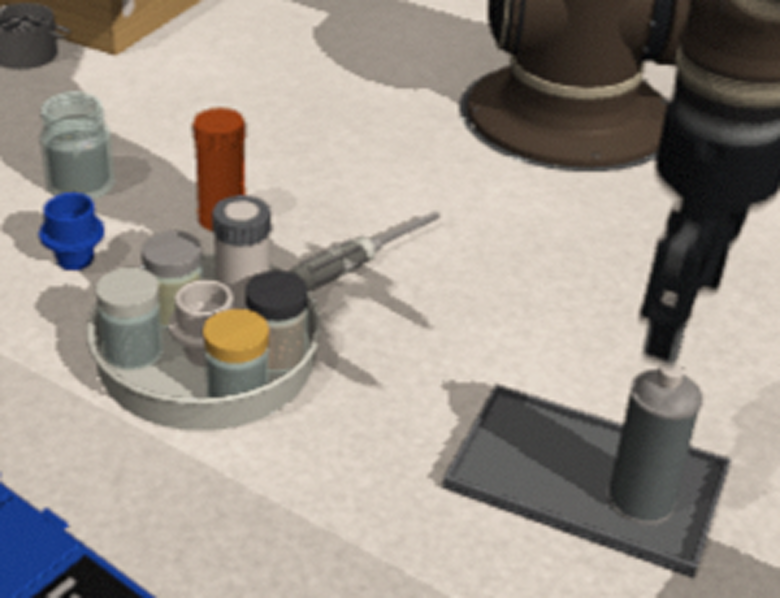

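move_arm(targets=[[[0,0,-0.01],[0,0,0]],[[-0.0262,0.3741,0],[0,0,0]],[[-0.0262,0.3741,0],[0,0,0]],[[-0.0262,0.3741,0],[0,0,0]],[[-0.0262,0.3741,0],[0,0,0]],[[-0.0262,0.3741,0],[0,0,0]],[[-0.0262,0.3741,0],[0,0,0]],[[-0.0262,0.3741,0],[0,0,0]],[[-0.0262,0.3741,0],[0,0,0]],[[-0.0262,0.3741,0],[0,0,0]],[[-0.0262,0.3741,0],[0,0,0]],[[-0.0262,0.3741,0],[0,0,0]],[[-0.0262,0.3741,0],[0,0,0]],[[-0.0262,0.3741,0],[0,0,0]]])

```text
t: 8.55
eef_pos: [507.9, -32.8, 165.9]
orientation: [0.997, 0.074, 0.001, -0.0]
ft_force: [0.3, 0.5, -0.1]
width: 85.1
```

Run:
```python
from station import bot
from h import *
plan([507,-34.5,81],8.5)
c=bot.calibration('wrist');im=bot.read_camera('wrist'); 
cv2.imwrite('pics/w7.png',im[:,:,::-1])
import pickle;pickle.dump(c,open('w7.pkl','wb'))
```

```text
pos [507.9 -32.8 165.9] yaw 8.52 w 85.1 F [ 0.3  0.5 -0.1] t 8.55
shift [-0.0012, 0.0016, 0.0849] turn [-0.03, -0.06, 0.02] rows>= 2.0360670632756297
```

View pics/w7.png

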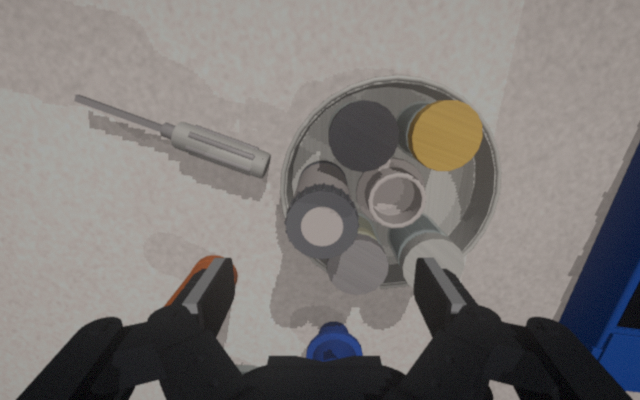

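Run:
```python
from h import *
import pickle;c=pickle.load(open('w7.pkl','rb'))
print(onz(c,322,227.5,115))
print('cup rim',onz(c,396,200,65),'dark',onz(c,364,136,75),'brass',onz(c,447,135,75))
```

```text
[507.38624491 -35.87051324 115.        ]
cup rim [566.37282664 -23.46554489  65.        ] dark [529.48914347  24.0102958   75.        ] brass [589.62231144  33.79496166  75.        ]
```

Consistent with the earlier (507, -35). Descend and close.

move_arm(targets=[[[-0.001,0.002,0.03],[0,0,0]],[[-0.001,0.002,0.055],[0,0,0]],[[-0.001,0.002,0.072],[0,0,0]],[[-0.001,0.002,0.081],[0,0,0]],[[-0.001,0.002,0.085],[0,0,0]],[[-0.001,0.002,0.085],[0,0,0]],[[-0.001,0.002,0.085],[0,0,0]],[[-0.001,0.002,0.085],[0,0,0]]])

```text
t: 9.27
eef_pos: [508.5, -35.7, 82.5]
orientation: [0.997, 0.074, 0.002, 0.0]
ft_force: [-0.5, 0.1, 0.4]
width: 85.4
```

move_arm(targets=[[[0,0,0],[0,0,0]],[[0,0,0],[0,0,0]],[[0,0,0],[0,0,0]],[[0,0,0],[0,0,0]],[[0,0,0],[0,0,0]],[[0,0,0],[0,0,0]],[[0,0,0],[0,0,0]],[[0,0,0],[0,0,0]]], grip=0.02)

```text
t: 9.93
eef_pos: [507.8, -36.0, 82.0]
orientation: [0.997, 0.073, 0.001, 0.0]
ft_force: [-2.4, 0.6, 5.9]
width: 46.9
```

Run:
```python
from station import bot
from h import *
print(bot.get_state()['eef_pos'],bot.get_state()['wrist_torque'])
plan([498,258,185],8.5)
im=bot.read_camera('side'); crop(im,200,100,400,260,4,'pics/s8.png')
```

```text
[507.76474095 -36.04294726  82.00059215] [0.02017966 0.33486488 0.01813598]
pos [507.8 -36.   82. ] yaw 8.43 w 46.9 F [-2.4  0.6  5.9] t 9.93
shift [0.0337, -0.2923, -0.103] turn [0.02, -0.15, -0.07] rows>= 7.475150690886686
```

View pics/s8.png

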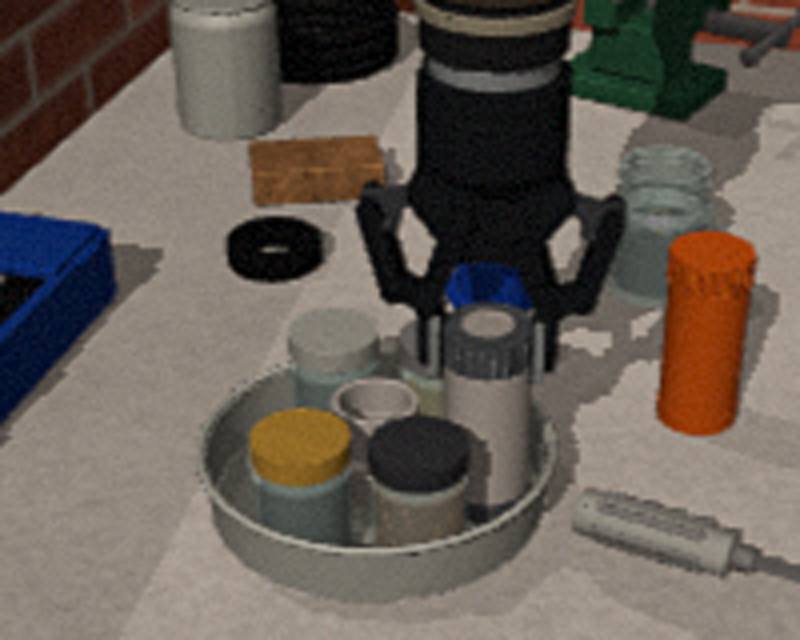

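move_arm(targets=[[[0,0,-0.006],[0,0,0]],[[0,0,-0.018],[0,0,0]],[[0,0,-0.035],[0,0,0]],[[0,0,-0.055],[0,0,0]],[[0,0,-0.075],[0,0,0]],[[0,0,-0.09],[0,0,0]],[[0.001,-0.005,-0.098],[0,0,0]],[[0.003,-0.02,-0.1],[0,0,0]],[[0.006,-0.048,-0.1],[0,0,0]],[[0.01,-0.082,-0.1],[0,0,0]],[[0.014,-0.118,-0.1],[0,0,0]],[[0.018,-0.155,-0.1],[0,0,0]],[[0.022,-0.19,-0.1],[0,0,0]],[[0.026,-0.224,-0.1],[0,0,0]],[[0.029,-0.254,-0.1],[0,0,0]],[[0.03,-0.277,-0.1],[0,0,0]],[[0.031,-0.289,-0.1],[0,0,0]],[[0.031,-0.292,-0.1],[0,0,0]],[[0.031,-0.292,-0.1],[0,0,0]],[[0.031,-0.292,-0.1],[0,0,0]]])

```text
t: 11.65
eef_pos: [495.1, 256.6, 181.0]
orientation: [0.997, 0.073, 0.001, 0.0]
ft_force: [-0.2, -0.2, -1.8]
width: 46.4
```

Run:
```python
from station import bot
from h import *
plan([496,257,86],8.5)
im=bot.read_camera('scene'); crop(im,370,150,530,330,3.3,'pics/s9.png')
```

```text
pos [495.1 256.6 181. ] yaw 8.41 w 46.4 F [-0.2 -0.2 -1.8] t 11.65
shift [0.0008, -0.0003, 0.095] turn [0.04, -0.06, -0.09] rows>= 2.279296783913797
```

View pics/s9.png

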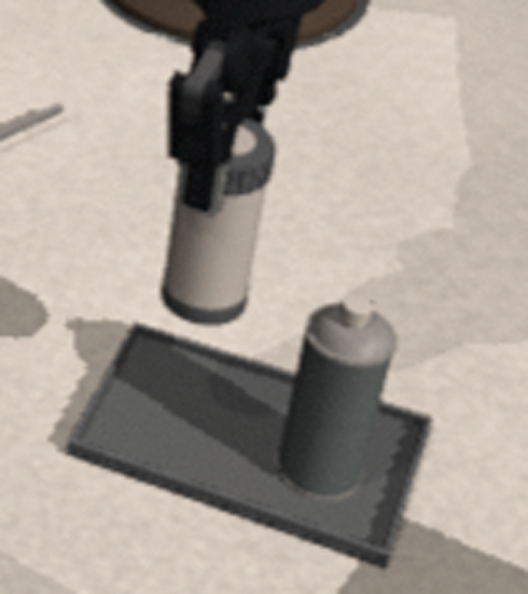

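Target TCP z is 83 (foot 4), 98 mm down.

move_arm(targets=[[[0.001,0,0.012],[0,0,0]],[[0.001,0,0.035],[0,0,0]],[[0.001,0,0.06],[0,0,0]],[[0.001,0,0.08],[0,0,0]],[[0.001,0,0.09],[0,0,0]],[[0.001,0,0.094],[0,0,0]],[[0.001,0,0.096],[0,0,0]],[[0.001,0,0.097],[0,0,0]],[[0.001,0,0.097],[0,0,0]],[[0.001,0,0.097],[0,0,0]]])

```text
t: 12.53
eef_pos: [497.1, 257.9, 85.5]
orientation: [0.997, 0.074, 0.002, -0.0]
ft_force: [-0.2, 0.4, -0.7]
width: 46.5
```

move_arm(targets=[[[0,0,0.001],[0,0,0]],[[0,0,0.002],[0,0,0]],[[0,0,0.0025],[0,0,0]],[[0,0,0.0025],[0,0,0]]])

```text
t: 12.87
eef_pos: [496.8, 258.0, 83.0]
orientation: [0.997, 0.074, 0.002, -0.0]
ft_force: [-2.2, -0.7, 4.7]
width: 46.6
```

move_arm(targets=[[[0,0,0],[0,0,0]],[[0,0,0],[0,0,0]],[[0,0,0],[0,0,0]],[[0,0,0],[0,0,0]],[[0,0,0],[0,0,0]],[[0,0,0],[0,0,0]],[[0,0,-0.02],[0,0,0]],[[0,0,-0.05],[0,0,0]],[[0,0,-0.085],[0,0,0]],[[0,0,-0.085],[0,0,0]]], grip=0.085)

```text
t: 13.7
eef_pos: [498.6, 258.9, 173.5]
orientation: [0.997, 0.074, 0.005, -0.002]
ft_force: [0.4, 0.3, 0.3]
width: 85.3
```

Run:
```python
from station import bot
from h import *
plan([567,-10,166],8.5)
```

```text
pos [498.6 258.9 173.5] yaw 8.44 w 85.3 F [0.4 0.3 0.3] t 13.7
shift [0.0281, 0.276, 0.0069] turn [-0.17, -0.6, -0.06] rows>= 6.655667837456084
```

move_arm(targets=[[[0.028,0.276,0.007],[0,0,0]],[[0.028,0.276,0.007],[0,0,0]],[[0.028,0.276,0.007],[0,0,0]],[[0.028,0.276,0.007],[0,0,0]],[[0.028,0.276,0.007],[0,0,0]],[[0.028,0.276,0.007],[0,0,0]],[[0.028,0.276,0.007],[0,0,0]],[[0.028,0.276,0.007],[0,0,0]],[[0.028,0.276,0.007],[0,0,0]],[[0.028,0.276,0.007],[0,0,0]],[[0.028,0.276,0.007],[0,0,0]],[[0.028,0.276,0.007],[0,0,0]]])

```text
t: 14.7
eef_pos: [564.3, -10.1, 159.9]
orientation: [0.997, 0.074, 0.001, -0.0]
ft_force: [0.8, 0.1, 0.0]
width: 85.4
```

Run:
```python
from station import bot
from h import *
import pickle
c=bot.calibration('wrist');im=bot.read_camera('wrist');plan([567,-24,80],8.5)
cv2.imwrite('pics/w10.png',im[:,:,::-1]);crop(im,220,60,440,240,3.6,'pics/c10.png')
pickle.dump(c,open('w10.pkl','wb'))
im=bot.read_camera('scene'); crop(im,220,100,520,330,2.6,'pics/s10.png')
```

```text
pos [564.3 -10.1 160. ] yaw 8.54 w 84.8 F [-0.9 -0.2  0.1] t 14.75
shift [0.0004, 0.0141, 0.08] turn [-0.0, -0.11, 0.04] rows>= 1.9472607455726747
```

View pics/c10.png

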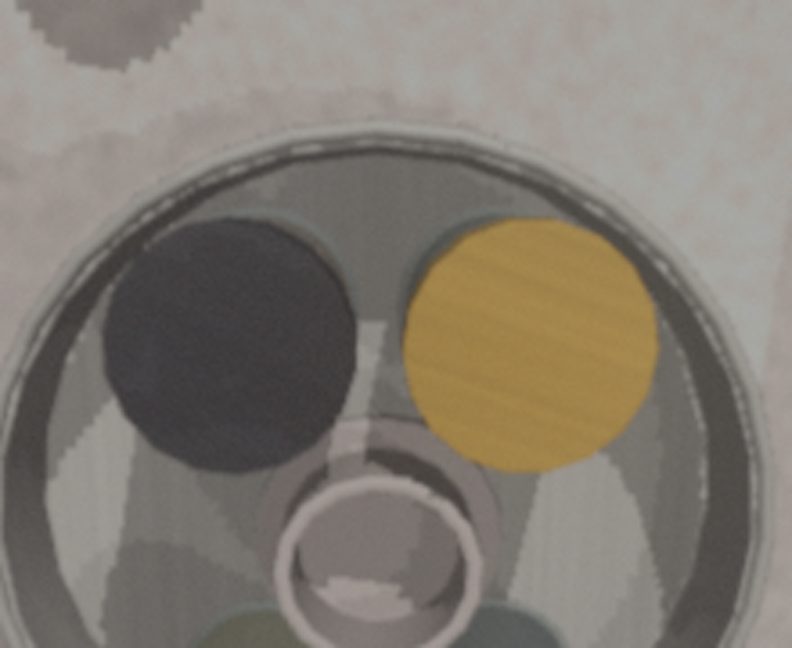

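View pics/s10.png

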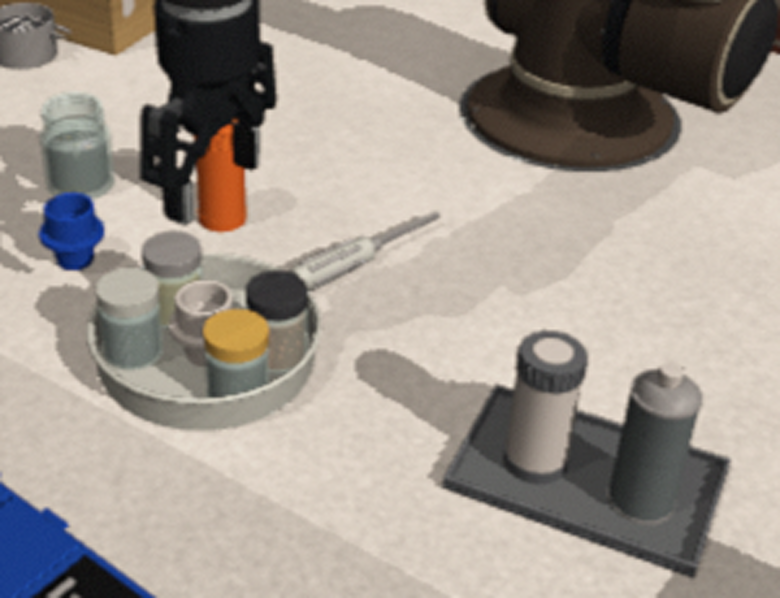

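Run:
```python
from h import *
import pickle;c=pickle.load(open('w10.pkl','rb'))
print('cup rim',onz(c,220+379/3.6,60+580/3.6,65),'dark',onz(c,220+231/3.6,60+344/3.6,75),'brass',onz(c,220+531/3.6,60+345/3.6,75), onz(c,220+275/3.6,60+580/3.6,65),onz(c,220+483/3.6,60+580/3.6,65))
plan([566,-24,80],8.5);plan([566,-24,37],8.5)
```

```text
cup rim [568.14907483 -25.30102031  65.        ] dark [530.13049634  24.71412701  75.        ] brass [590.26442571  33.58131127  75.        ] [544.9198783  -28.79511178  65.        ] [591.38741867 -21.80555292  65.        ]
pos [564.3 -10.2 160. ] yaw 8.54 w 84.8 F [ 0.4  1.  -0.2] t 14.8
shift [-0.0005, 0.0139, 0.08] turn [-0.0, -0.11, 0.04] rows>= 1.9461837328208902
pos [564.3 -10.2 160. ] yaw 8.54 w 84.8 F [ 0.4  1.  -0.2] t 14.8
shift [-0.0006, 0.0139, 0.123] turn [-0.0, -0.11, 0.04] rows>= 2.9673951307383035
```

move_arm(targets=[[[0.001,0.0146,0],[0,0,0]],[[0.001,0.0146,0.03],[0,0,0]],[[0.001,0.0146,0.06],[0,0,0]],[[0.001,0.0146,0.085],[0,0,0]],[[0.001,0.0146,0.1],[0,0,0]],[[0.001,0.0146,0.11],[0,0,0]],[[0.001,0.0146,0.115],[0,0,0]],[[0.001,0.0146,0.119],[0,0,0]],[[0.001,0.0146,0.119],[0,0,0]],[[0.001,0.0146,0.119],[0,0,0]]])

```text
t: 15.63
eef_pos: [568.5, -25.4, 41.8]
orientation: [0.997, 0.074, 0.002, 0.0]
ft_force: [0.9, 0.8, 1.1]
width: 85.0
```

Run:
```python
from station import bot
from h import *
im=bot.read_camera('wrist');plan([567.5,-24.5,40],8.5)
cv2.imwrite('pics/w11.png',im[:,:,::-1])
im=bot.read_camera('side'); crop(im,200,100,400,260,4,'pics/s11.png')
```

```text
pos [568.5 -25.5  42. ] yaw 8.45 w 85.2 F [ 0.3 -0.4 -0. ] t 15.68
shift [-0.0009, -0.0011, 0.002] turn [0.02, -0.2, -0.05] rows>= 0.058522977915271834
```

View pics/w11.png

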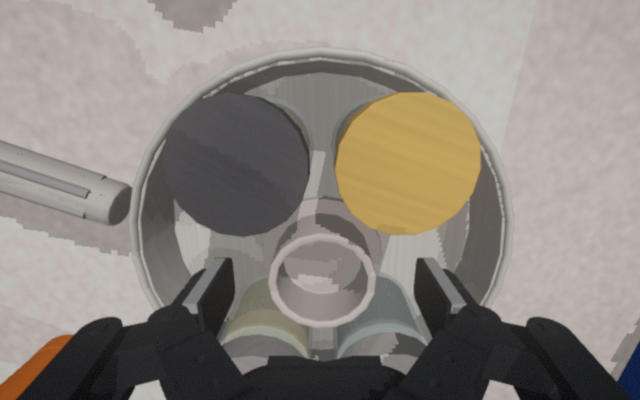

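View pics/s11.png

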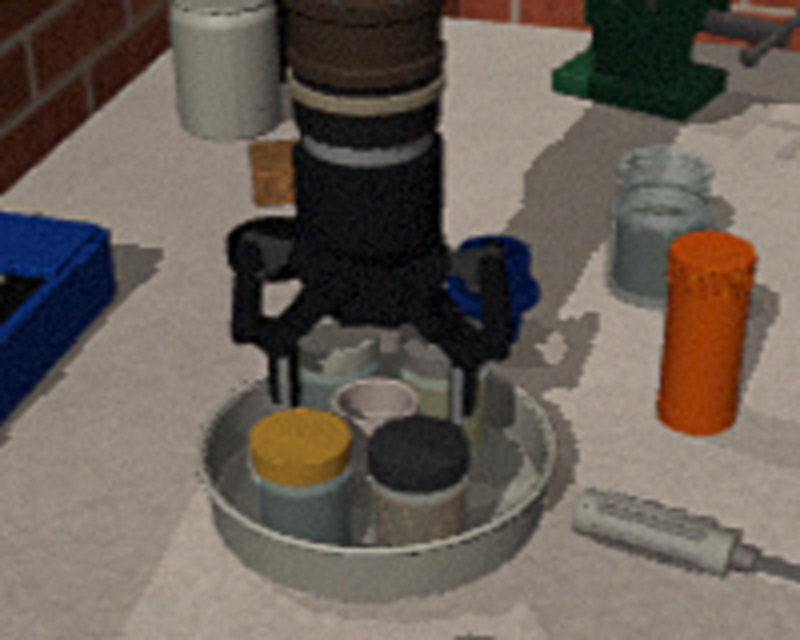

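move_arm(targets=[[[0,0,0],[0,0,0]],[[0,0,0],[0,0,0]],[[0,0,0],[0,0,0]],[[0,0,0],[0,0,0]],[[0,0,0],[0,0,0]],[[0,0,0],[0,0,0]],[[0,0,0],[0,0,0]],[[0,0,0],[0,0,0]]], grip=0.02)

```text
t: 16.4
eef_pos: [568.0, -25.6, 41.7]
orientation: [0.997, 0.074, 0.001, 0.0]
ft_force: [-1.6, -0.2, 5.9]
width: 46.9
```

Run:
```python
from station import bot
from h import *
im=bot.read_camera('wrist');plan([567.5,-24.5,40],8.5)
cv2.imwrite('pics/w12.png',im[:,:,::-1])
```

```text
pos [568.1 -25.6  41.7] yaw 8.43 w 46.5 F [-2.5  0.5  4.9] t 16.45
shift [-0.0004, -0.0012, 0.0017] turn [0.01, -0.16, -0.07] rows>= 0.0501744707619408
```

View pics/w12.png

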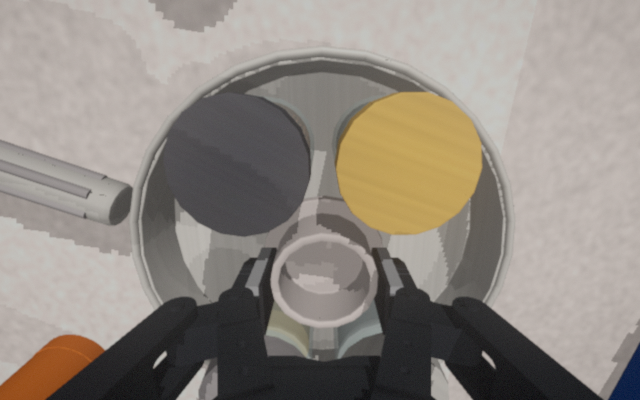

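Run:
```python
from station import bot
from h import *
plan([449,-368,190],8.5); S=bot.calibration('scene')
print(onz(S,155,145,0),onz(S,229,123,0))
```

```text
pos [568.1 -25.6  41.7] yaw 8.43 w 46.5 F [-2.5  0.5  4.9] t 16.45
shift [-0.1676, 0.3213, -0.1487] turn [0.01, -0.16, -0.07] rows>= 9.392758267582677
[ 538.98651676 -627.89616755    0.        ] [ 3.07676113e+02 -5.67511713e+02  1.13686838e-13]
```

move_arm(targets=[[[0,0,-0.006],[0,0,0]],[[0,0,-0.018],[0,0,0]],[[0,0,-0.038],[0,0,0]],[[0,0,-0.062],[0,0,0]],[[0,0,-0.09],[0,0,0]],[[0,0,-0.118],[0,0,0]],[[-0.002,0.004,-0.138],[0,0,0]],[[-0.007,0.014,-0.146],[0,0,0]],[[-0.018,0.034,-0.148],[0,0,0]],[[-0.032,0.061,-0.148],[0,0,0]],[[-0.049,0.093,-0.148],[0,0,0]],[[-0.066,0.126,-0.148],[0,0,0]],[[-0.083,0.16,-0.148],[0,0,0]],[[-0.101,0.194,-0.148],[0,0,0]],[[-0.119,0.228,-0.148],[0,0,0]],[[-0.136,0.26,-0.148],[0,0,0]],[[-0.15,0.287,-0.148],[0,0,0]],[[-0.16,0.307,-0.148],[0,0,0]],[[-0.166,0.318,-0.148],[0,0,0]],[[-0.1676,0.3213,-0.148],[0,0,0]]])

```text
t: 18.12
eef_pos: [447.4, -369.7, 187.6]
orientation: [0.997, 0.072, 0.0, -0.0]
ft_force: [-0.5, 0.4, -0.8]
width: 46.5
```

move_arm(targets=[[[0,0,0],[0,0,0]],[[0,0,0],[0,0,0]],[[0,0,0],[0,0,0]]])

```text
t: 18.37
eef_pos: [449.3, -366.8, 188.5]
orientation: [0.997, 0.074, 0.001, -0.0]
ft_force: [0.7, 0.3, -0.0]
width: 46.8
```

Run:
```python
from station import bot
from h import *
import pickle
c=bot.calibration('wrist');im=bot.read_camera('wrist');plan([449,-310,110],8.5)
cv2.imwrite('pics/w13.png',im[:,:,::-1])
pickle.dump(c,open('w13.pkl','wb'))
im=bot.read_camera('side');cv2.imwrite('pics/s13.png',im[:,:,::-1])
```

```text
pos [ 449.4 -366.8  188.6] yaw 8.54 w 46.7 F [-0.2 -0.8 -0.9] t 18.42
shift [0.0079, -0.0562, 0.0787] turn [-0.01, -0.11, 0.04] rows>= 2.3261309410028614
```

View pics/w13.png

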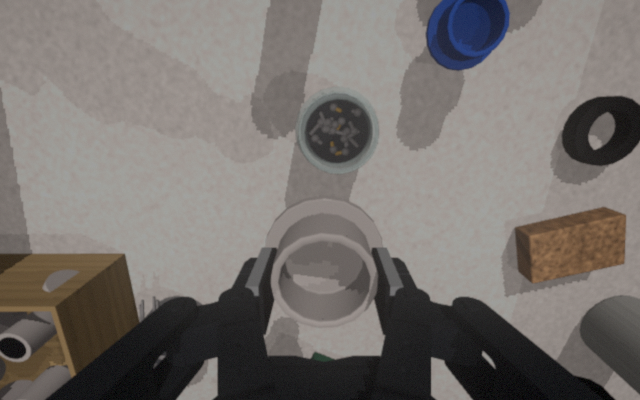

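View pics/s13.png

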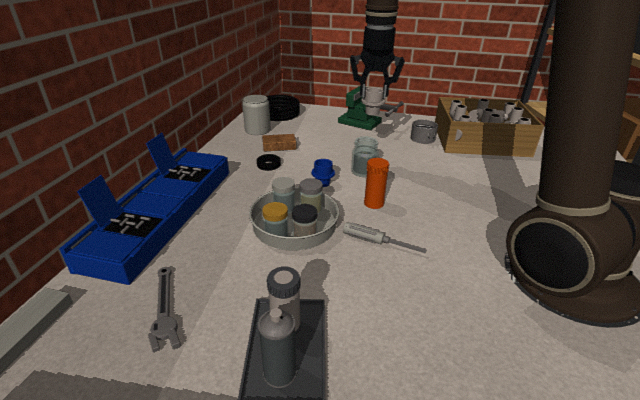

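Run:
```python
from h import *
im=cv2.imread('pics/w13.png')[:,:,::-1]
crop(im,280,75,400,185,6,'pics/c13.png')
crop(im,250,180,400,340,5,'pics/c13b.png')
```

```text
(no output)
```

View pics/c13.png

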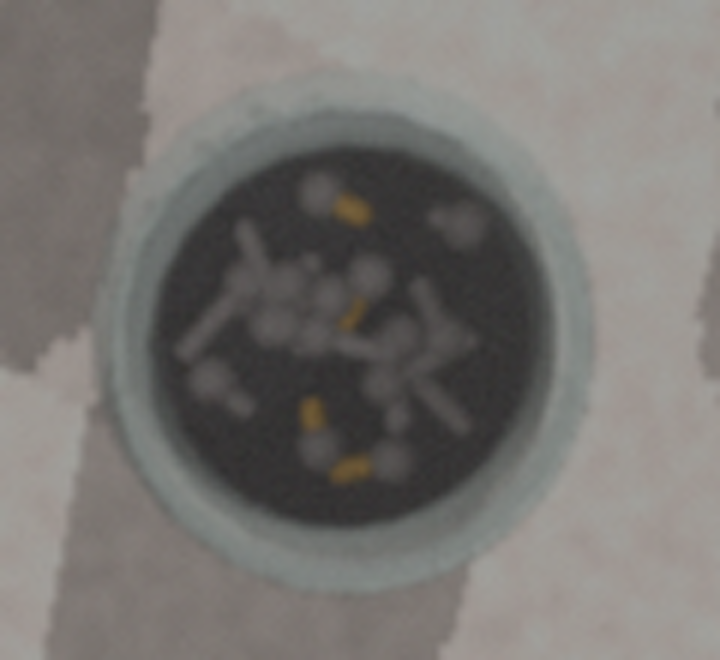

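View pics/c13b.png

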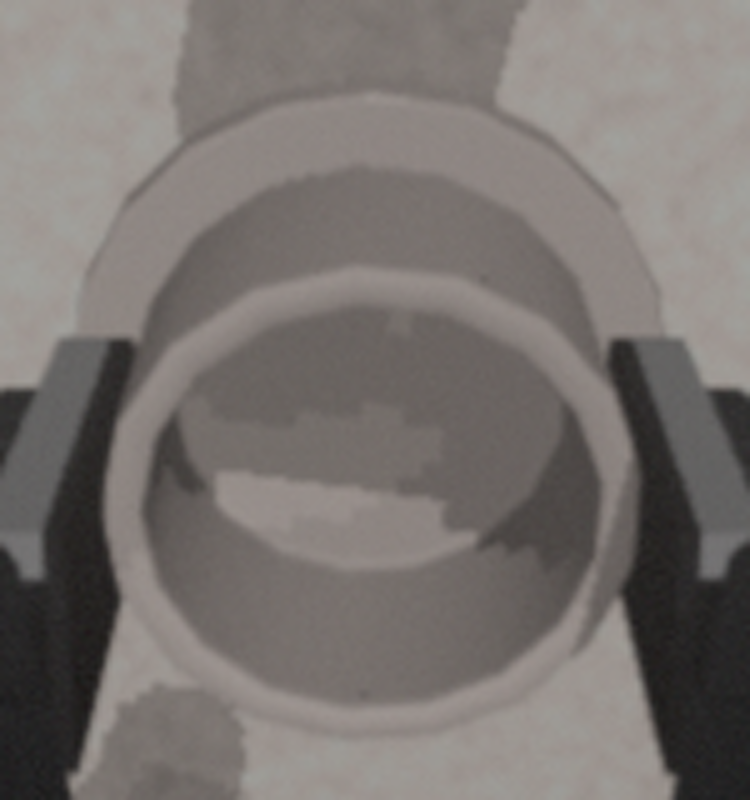

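Run:
```python
from h import *
import pickle;c=pickle.load(open('w13.pkl','rb'))
p=onz(c,280+347/6,75+322/6,92);print('mouth est',p)
im=cv2.imread('pics/w13.png');big=cv2.resize(im[75:185,280:400],None,fx=6,fy=6,interpolation=cv2.INTER_CUBIC)
th=np.linspace(0,6.283,120)
for r,z,col in [(25.5,92,(0,0,255)),(30.5,92,(0,255,0)),(36,60,(255,0,0)),(36,2,(255,255,0))]:
    q=proj(c,np.c_[p[0]+r*np.cos(th),p[1]+r*np.sin(th),0*th+z]); q=(q-[280,75])*6+3
    cv2.polylines(big,[q.astype(np.int32)],True,col,1)
cv2.imwrite('pics/c13o.png',big)
# cup in hand
f=250+371/5,180+497/5
print('cup rim at z',onz(c,*f,188.6-38.7+62),'flange x',onz(c,250+371/5,180+336/5,188.6-38.7+36))
```

```text
mouth est [ 451.40786445 -308.04365081   92.        ]
cup rim at z [ 449.10450214 -363.27102485  211.9       ] flange x [ 448.78078488 -360.6179139   185.9       ]
```

View pics/c13o.png

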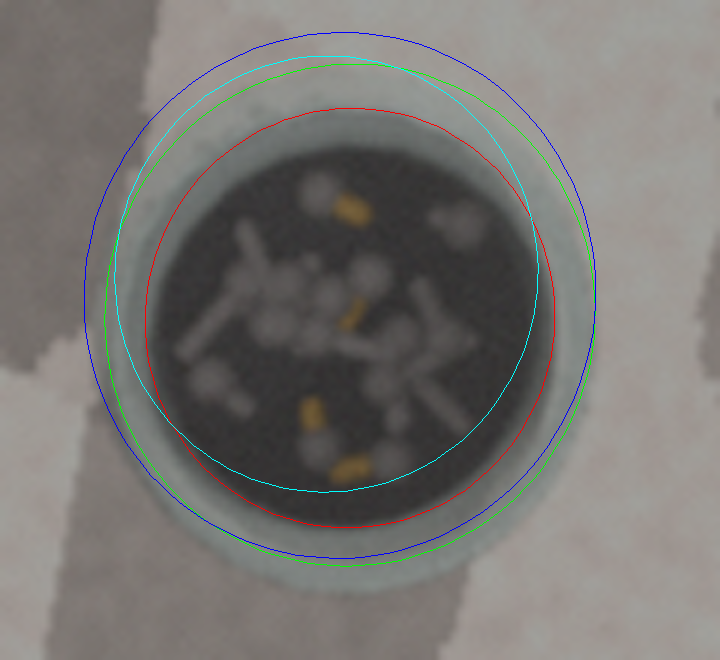

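Run:
```python
from h import *
import pickle;c=pickle.load(open('w13.pkl','rb'))
print('mouth est',onz(c,280+349/6,75+350/6,92))
im=cv2.imread('pics/w13.png');big=cv2.resize(im[75:185,280:400],None,fx=6,fy=6,interpolation=cv2.INTER_CUBIC)
plan([451.5,-313.5,147],8.5)
```

```text
mouth est [ 452.21189589 -311.38363228   92.        ]
pos [ 449.4 -366.9  188.7] yaw 8.54 w 46.5 F [ 0.1 -0.1 -0.7] t 18.47
shift [0.0099, -0.0525, 0.0417] turn [-0.0, -0.11, 0.04] rows>= 1.6250293343046127
```

move_arm(targets=[[[0.002,-0.01,0.004],[0,0,0]],[[0.005,-0.026,0.014],[0,0,0]],[[0.008,-0.04,0.026],[0,0,0]],[[0.0095,-0.049,0.035],[0,0,0]],[[0.0099,-0.0525,0.04],[0,0,0]],[[0.0099,-0.0525,0.0417],[0,0,0]],[[0.0099,-0.0525,0.0417],[0,0,0]],[[0.0099,-0.0525,0.0417],[0,0,0]],[[0.0099,-0.0525,0.0417],[0,0,0]]])

```text
t: 19.22
eef_pos: [451.4, -315.2, 147.5]
orientation: [0.997, 0.073, 0.001, 0.0]
ft_force: [-0.3, -0.3, -0.7]
width: 46.9
```

Run:
```python
from station import bot
from h import *
plan([451.5,-313.5,147],8.5)
im=bot.read_camera('scene');cv2.imwrite('pics/s14.png',im[:,:,::-1]);crop(im,215,85,295,185,6,'pics/s14a.png')
im=bot.read_camera('side');cv2.imwrite('pics/d14.png',im[:,:,::-1]);crop(im,325,80,415,185,5.7,'pics/s14b.png')
```

```text
pos [ 451.4 -315.2  147.5] yaw 8.42 w 46.9 F [-0.3 -0.3 -0.7] t 19.22
shift [0.0003, -0.0016, 0.0005] turn [0.05, -0.14, -0.08] rows>= 0.041881071567910585
```

View pics/s14a.png

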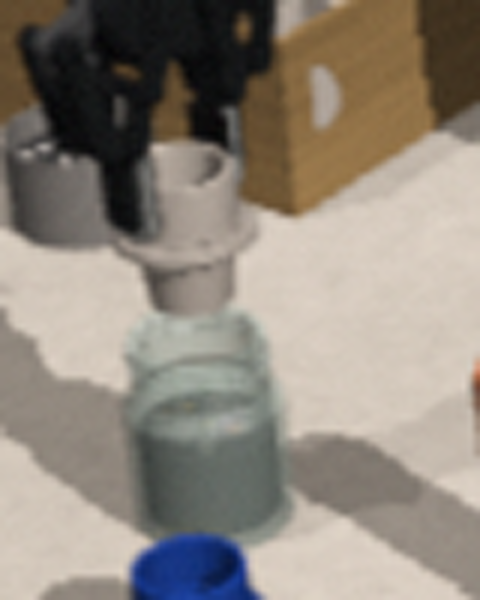

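View pics/s14b.png

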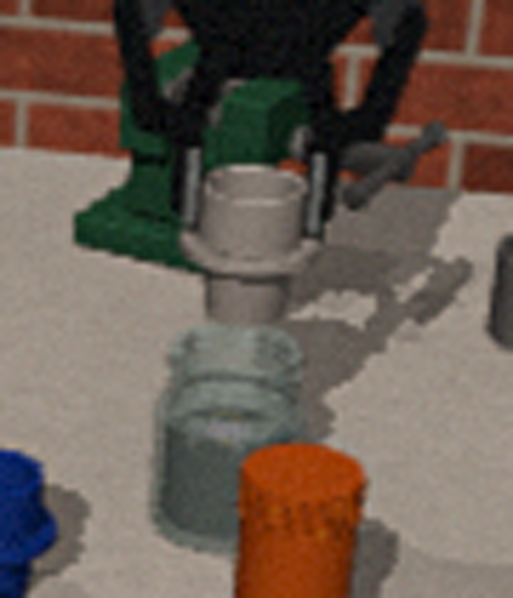

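```bash
cat >> h.py <<'E'
def uv_solve(S,us,D,ud,z,p0):
    from scipy.optimize import fsolve
    f=lambda p:[proj(S,[p[0],p[1],z])[0,0]-us,proj(D,[p[0],p[1],z])[0,0]-ud]
    return fsolve(f,p0)
E
python3 - <<'E'
from station import bot
from h import *
S=bot.calibration('scene');D=bot.calibration('side')
s=lambda x:215+x/6; d=lambda x:325+x/5.7
p0=[450,-310]
print('cup foot',uv_solve(S,s(190.5),D,d(247),109+5,p0),'flange',uv_solve(S,s(184),D,d(251),142,p0))
print('neck',uv_solve(S,s(198),D,d(235),85,p0),'body',uv_solve(S,s(211),D,d(230),30,p0))
for z in (30,85,114,142): print(z,proj(S,[452,-312,z])[0]-[215,85],(proj(D,[452,-312,z])[0]-[325,80])*5.7,(proj(S,[452,-312,z])[0]-[215,85])*6)
E
```

```text
cup foot [ 446.88806825 -311.93864491] flange [ 447.31475509 -311.38951446]
neck [ 449.61088221 -308.37968912] body [ 447.81769164 -309.81515278]
30 [33.44490114 76.12031894] [222.03151099 467.13249491] [200.66940686 456.72191366]
85 [31.37552911 58.10834674] [231.03647533 362.43474788] [188.25317468 348.65008041]
114 [30.24105087 48.23376147] [235.9939638  304.79566633] [181.44630522 289.40256881]
142 [29.11576264 38.43916675] [240.92589722 247.45370501] [174.69457583 230.63500051]
```

Run:
```python
from h import *
plan([453,-313.2,118],8.5)
```

```text
pos [ 451.3 -315.2  147.4] yaw 8.41 w 46.9 F [ 0.2 -0.2 -0.8] t 19.32
shift [0.0019, -0.0018, 0.0294] turn [0.04, -0.14, -0.09] rows>= 0.7070158460603118
```

move_arm(targets=[[[0.0019,-0.0018,0],[0,0,0]],[[0.0019,-0.0018,0.005],[0,0,0]],[[0.0019,-0.0018,0.011],[0,0,0]],[[0.0019,-0.0018,0.018],[0,0,0]],[[0.0019,-0.0018,0.024],[0,0,0]],[[0.0019,-0.0018,0.027],[0,0,0]],[[0.0019,-0.0018,0.029],[0,0,0]],[[0.0019,-0.0018,0.029],[0,0,0]],[[0.0019,-0.0018,0.029],[0,0,0]]])

```text
t: 20.07
eef_pos: [452.7, -312.5, 117.9]
orientation: [0.997, 0.074, 0.001, -0.0]
ft_force: [-0.0, 0.5, -1.1]
width: 46.5
```

Run:
```python
from station import bot
from h import *
plan([453,-313.5,102],8.5)
im=bot.read_camera('scene');crop(im,215,85,295,185,6,'pics/s15a.png')
im=bot.read_camera('side');crop(im,325,80,415,185,5.7,'pics/s15b.png')
im=bot.read_camera('wrist');cv2.imwrite('pics/w15.png',im[:,:,::-1])
```

```text
pos [ 452.7 -312.5  117.9] yaw 8.44 w 46.5 F [-0.   0.5 -1.1] t 20.07
shift [0.0001, 0.001, 0.0159] turn [-0.0, -0.1, -0.06] rows>= 0.38090139074300494
```

View pics/s15a.png

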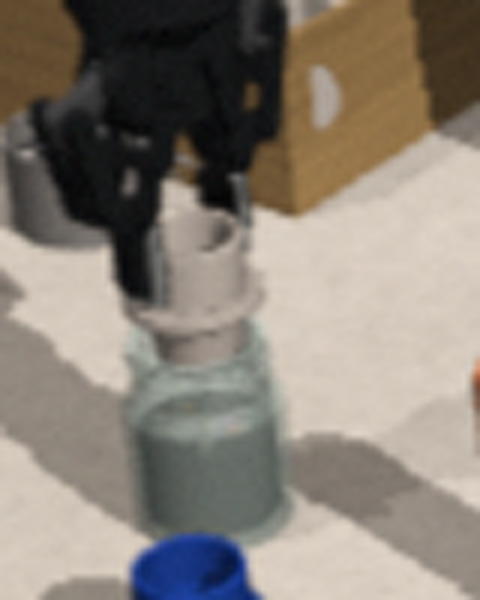

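View pics/s15b.png

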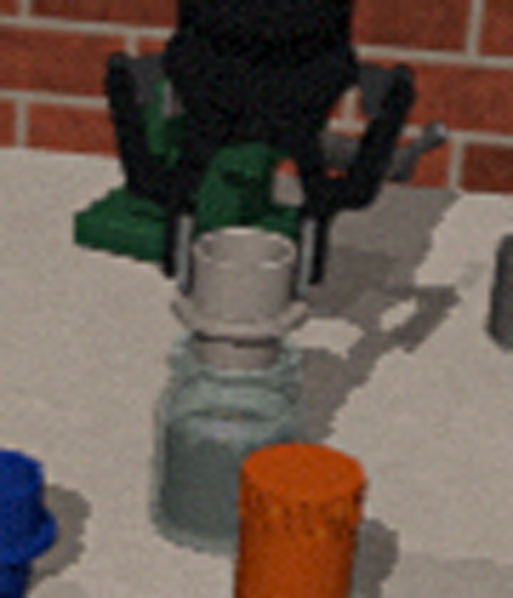

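View pics/w15.png

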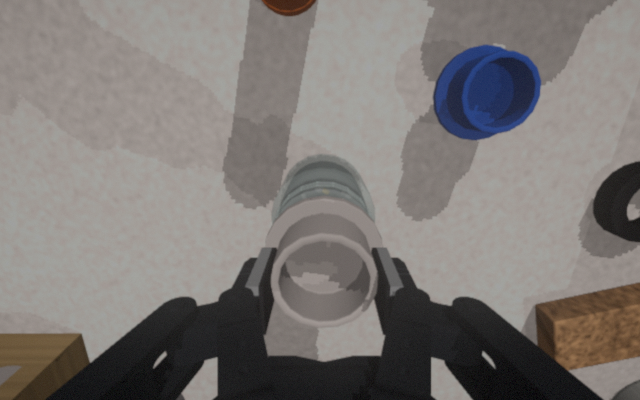

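move_arm(targets=[[[0.0002,0,0.003],[0,0,0]],[[0.0002,0,0.006],[0,0,0]],[[0.0002,0,0.009],[0,0,0]],[[0.0002,0,0.011],[0,0,0]],[[0.0002,0,0.013],[0,0,0]],[[0.0002,0,0.014],[0,0,0]],[[0.0002,0,0.014],[0,0,0]],[[0.0002,0,0.014],[0,0,0]]])

```text
t: 20.88
eef_pos: [452.9, -312.5, 103.8]
orientation: [0.997, 0.074, 0.001, -0.0]
ft_force: [-0.1, -0.8, -1.0]
width: 47.1
```

move_arm(targets=[[[0,0,0.001],[0,0,0]],[[0,0,0.002],[0,0,0]],[[0,0,0.0025],[0,0,0]],[[0,0,0.003],[0,0,0]],[[0,0,0.003],[0,0,0]]])

```text
t: 21.3
eef_pos: [452.9, -312.5, 100.9]
orientation: [0.997, 0.074, 0.001, -0.0]
ft_force: [-0.5, 1.0, -0.7]
width: 46.5
```

Run:
```python
from station import bot
from h import *
plan([453,-313.5,102],8.5)
im=bot.read_camera('scene');crop(im,215,85,295,185,6,'pics/s16a.png')
im=bot.read_camera('side');crop(im,325,80,415,185,5.7,'pics/s16b.png')
```

```text
pos [ 452.9 -312.5  100.9] yaw 8.44 w 46.5 F [-0.5  1.  -0.7] t 21.3
shift [-0.0001, 0.001, -0.0011] turn [0.0, -0.1, -0.06] rows>= 0.035134520892207206
```

View pics/s16b.png

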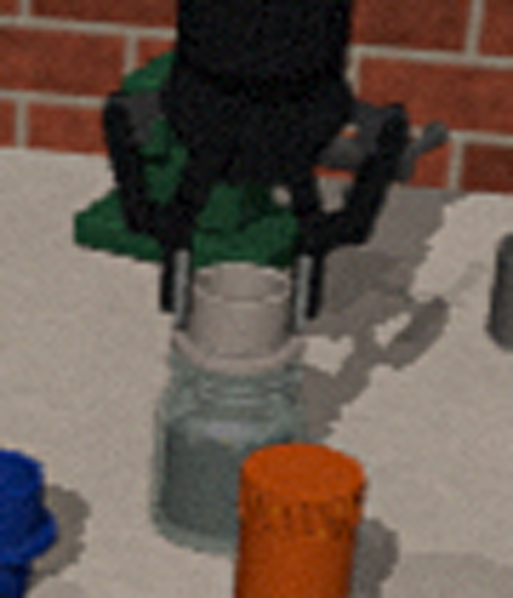

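Nearly seated, no contact force yet. Lower a little more until contact.

move_arm(targets=[[[0,0,0.0005],[0,0,0]],[[0,0,0.001],[0,0,0]],[[0,0,0.0015],[0,0,0]],[[0,0,0.0015],[0,0,0]]])

```text
t: 21.73
eef_pos: [453.3, -312.7, 100.7]
orientation: [0.997, 0.074, 0.002, 0.0]
ft_force: [-2.7, 1.1, 8.2]
width: 46.7
```

move_arm(targets=[[[0,0,0],[0,0,0]],[[0,0,0],[0,0,0]],[[0,0,0],[0,0,0]],[[0,0,0],[0,0,0]],[[0,0,0],[0,0,0]],[[0,0,0],[0,0,0]],[[0,0,-0.015],[0,0,0]],[[0,0,-0.04],[0,0,0]],[[0,0,-0.075],[0,0,0]],[[0,0.03,-0.1],[0,0,0]],[[0,0.06,-0.1],[0,0,0]],[[0,0.06,-0.1],[0,0,0]]], grip=0.085)

```text
t: 22.73
eef_pos: [463.0, -376.3, 200.8]
orientation: [0.997, 0.072, 0.002, 0.002]
ft_force: [-0.7, 0.8, -1.0]
width: 84.8
```

Run:
```python
from station import bot
from h import *
import pickle
pickle.dump(bot.calibration('wrist'),open('w17.pkl','wb'))
im=bot.read_camera('wrist');cv2.imwrite('pics/w17.png',im[:,:,::-1])
im=bot.read_camera('scene');crop(im,215,85,295,185,6,'pics/s17a.png')
im=bot.read_camera('side');crop(im,325,80,415,185,5.7,'pics/s17b.png')
plan([479.5,340.4,170],8.5)
```

```text
pos [ 461.1 -371.6  198.5] yaw 8.4 w 85.2 F [-0.1  0.  -0.4] t 22.88
shift [0.1222, -0.7016, 0.0297] turn [-0.09, -0.04, -0.1] rows>= 17.093971257760558
```

View pics/w17.png

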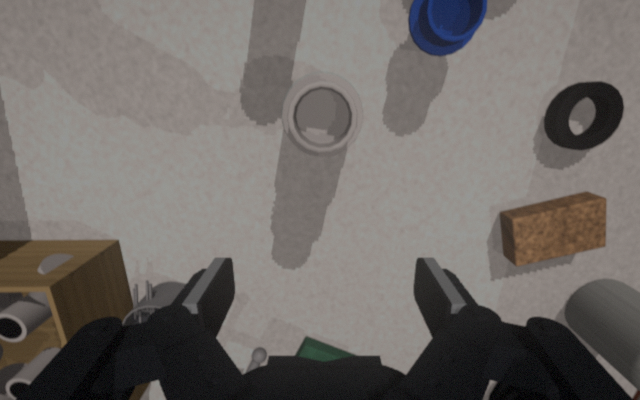

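View pics/s17a.png

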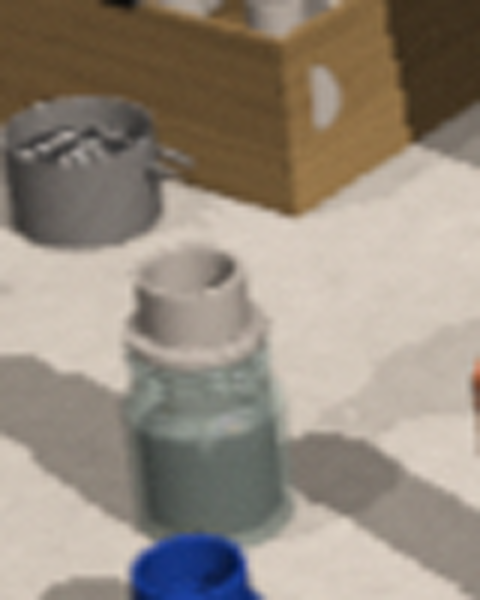

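View pics/s17b.png

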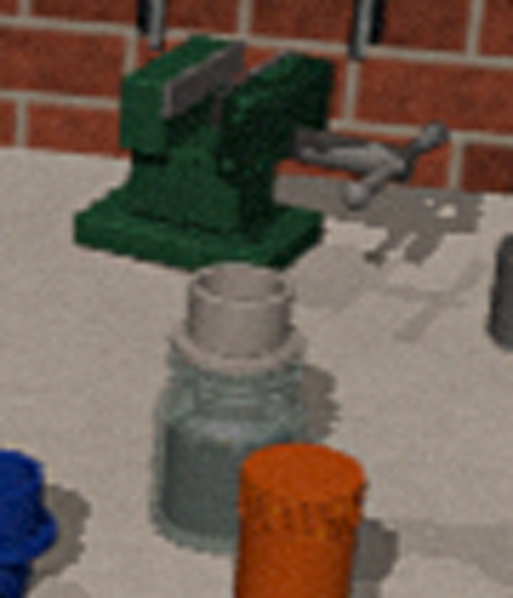

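move_arm(targets=[[[0.1222,-0.7016,0.01],[0,0,0]],[[0.1222,-0.7016,0.01],[0,0,0]],[[0.1222,-0.7016,0.01],[0,0,0]],[[0.1222,-0.7016,0.01],[0,0,0]],[[0.1222,-0.7016,0.01],[0,0,0]],[[0.1222,-0.7016,0.01],[0,0,0]],[[0.1222,-0.7016,0.01],[0,0,0]],[[0.1222,-0.7016,0.01],[0,0,0]],[[0.1222,-0.7016,0.01],[0,0,0]],[[0.1222,-0.7016,0.01],[0,0,0]],[[0.1222,-0.7016,0.01],[0,0,0]],[[0.1222,-0.7016,0.01],[0,0,0]],[[0.1222,-0.7016,0.01],[0,0,0]],[[0.1222,-0.7016,0.01],[0,0,0]],[[0.1222,-0.7016,0.01],[0,0,0]],[[0.1222,-0.7016,0.01],[0,0,0]],[[0.1222,-0.7016,0.01],[0,0,0]],[[0.1222,-0.7016,0.01],[0,0,0]],[[0.1222,-0.7016,0.01],[0,0,0]],[[0.1222,-0.7016,0.01],[0,0,0]]])

```text
t: 24.55
eef_pos: [478.1, 340.0, 188.8]
orientation: [0.997, 0.074, 0.0, 0.001]
ft_force: [-0.0, 0.1, -0.5]
width: 85.0
```

move_arm(targets=[[[0,0,0],[0,0,0]],[[0,0,0],[0,0,0]],[[0,0,0],[0,0,0]]])

```text
t: 24.8
eef_pos: [479.6, 338.7, 190.0]
orientation: [0.997, 0.073, 0.001, -0.0]
ft_force: [0.4, 0.5, -0.5]
width: 85.2
```

Run:
```python
from station import bot
from h import *
import pickle
pickle.dump(bot.calibration('wrist'),open('w18.pkl','wb'))
im=bot.read_camera('wrist');cv2.imwrite('pics/w18.png',im[:,:,::-1])
plan([479.5,340.4,82],8.5)
```

```text
pos [479.7 338.9 190. ] yaw 8.34 w 85.3 F [-0.6  0.2  1.1] t 24.85
shift [-0.0002, -0.0015, 0.108] turn [-0.01, -0.12, -0.16] rows>= 2.590440221783708
```

View pics/w18.png

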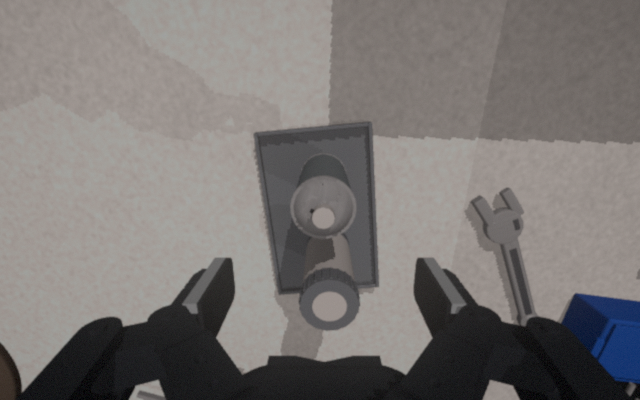

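move_arm(targets=[[[0,-0.0015,0.03],[0,0,0]],[[0,-0.0015,0.06],[0,0,0]],[[0,-0.0015,0.085],[0,0,0]],[[0,-0.0015,0.1],[0,0,0]],[[0,-0.0015,0.108],[0,0,0]],[[0,-0.0015,0.108],[0,0,0]],[[0,-0.0015,0.108],[0,0,0]],[[0,-0.0015,0.108],[0,0,0]]])

```text
t: 25.52
eef_pos: [480.3, 341.9, 83.2]
orientation: [0.997, 0.073, 0.002, -0.001]
ft_force: [0.1, -0.5, 0.8]
width: 85.2
```

move_arm(targets=[[[0,0,0],[0,0,0]],[[0,0,0],[0,0,0]],[[0,0,0],[0,0,0]],[[0,0,0],[0,0,0]],[[0,0,0],[0,0,0]],[[0,0,0],[0,0,0]],[[0,0,0],[0,0,0]],[[0,0,0],[0,0,0]]], grip=0.02)

```text
t: 26.18
eef_pos: [479.7, 341.9, 82.7]
orientation: [0.997, 0.074, 0.001, -0.001]
ft_force: [-1.8, -0.4, 6.8]
width: 46.5
```

Run:
```python
from h import *
plan([628.7,-17,180],8.5)
```

```text
pos [479.7 341.9  82.7] yaw 8.45 w 46.5 F [-1.8 -0.4  6.8] t 26.18
shift [0.0949, 0.3768, -0.0973] turn [-0.05, -0.17, -0.05] rows>= 9.60694260884032
```

move_arm(targets=[[[0,0,-0.006],[0,0,0]],[[0,0,-0.018],[0,0,0]],[[0,0,-0.035],[0,0,0]],[[0,0,-0.055],[0,0,0]],[[0,0,-0.075],[0,0,0]],[[0,0,-0.09],[0,0,0]],[[0.001,0.005,-0.098],[0,0,0]],[[0.004,0.016,-0.1],[0,0,0]],[[0.01,0.038,-0.1],[0,0,0]],[[0.017,0.068,-0.1],[0,0,0]],[[0.025,0.103,-0.1],[0,0,0]],[[0.035,0.14,-0.1],[0,0,0]],[[0.045,0.178,-0.1],[0,0,0]],[[0.054,0.216,-0.1],[0,0,0]],[[0.063,0.254,-0.1],[0,0,0]],[[0.073,0.291,-0.1],[0,0,0]],[[0.082,0.325,-0.1],[0,0,0]],[[0.089,0.353,-0.1],[0,0,0]],[[0.094,0.37,-0.1],[0,0,0]],[[0.095,0.3755,-0.1],[0,0,0]]])

```text
t: 27.85
eef_pos: [628.5, -20.0, 179.9]
orientation: [0.997, 0.072, -0.0, 0.0]
ft_force: [0.3, -0.6, -1.6]
width: 46.6
```

move_arm(targets=[[[0,0,0],[0,0,0]],[[0,0,0],[0,0,0]],[[0,0,0],[0,0,0]]])

```text
t: 28.1
eef_pos: [627.7, -15.2, 181.4]
orientation: [0.997, 0.074, 0.0, -0.0]
ft_force: [0.3, -0.1, -2.3]
width: 46.4
```

Run:
```python
from station import bot
from h import *
import pickle
plan([628.7,-15.7,120],8.5)
c=bot.calibration('wrist')
im=bot.read_camera('wrist');cv2.imwrite('pics/w19.png',im[:,:,::-1])
im=bot.read_camera('scene');crop(im,220,100,380,270,4,'pics/s19.png')
# expected can-gap circle
im=cv2.imread('pics/w19.png')
```

```text
pos [627.7 -15.2 181.4] yaw 8.49 w 46.4 F [ 0.3 -0.1 -2.3] t 28.1
shift [0.0008, 0.0007, 0.0614] turn [-0.03, -0.05, -0.01] rows>= 1.4725697927201005
```

View pics/w19.png

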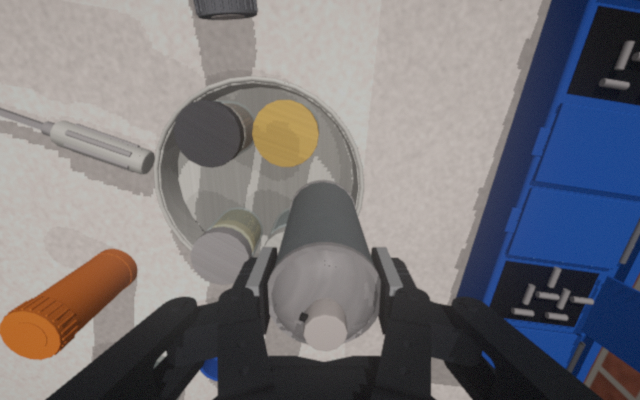

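View pics/s19.png

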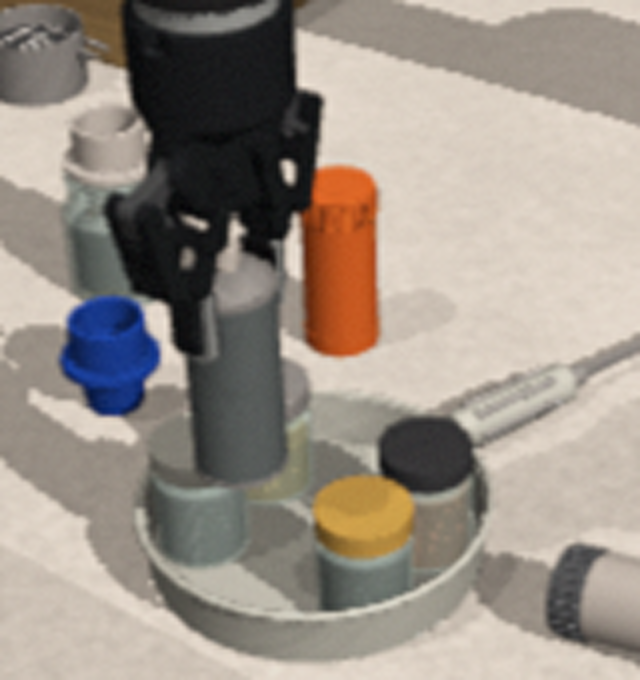

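Run:
```python
from station import bot
from h import *
im=bot.read_camera('scene');crop(im,340,180,540,340,4,'pics/s20.png')
im=bot.read_camera('side');crop(im,200,140,400,400,2.3,'pics/d20.png')
```

```text
(no output)
```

View pics/s20.png

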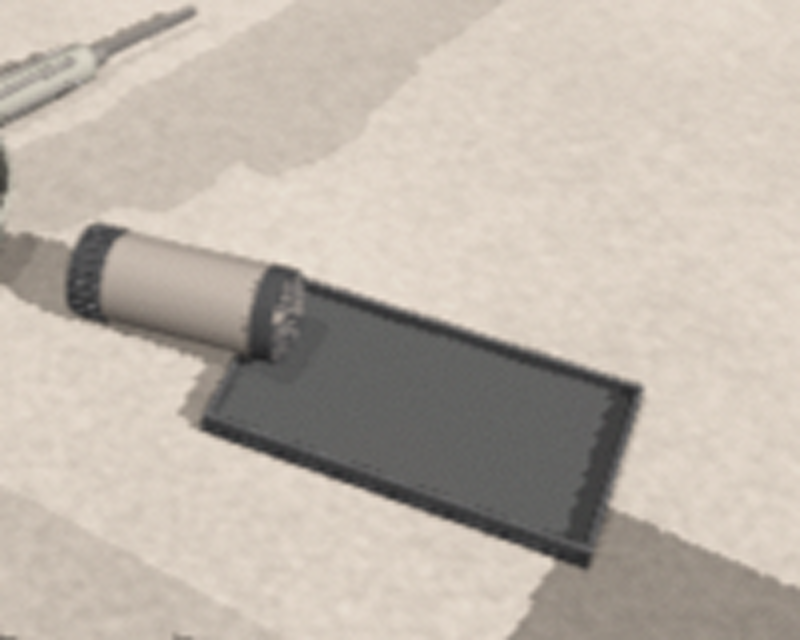

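View pics/d20.png

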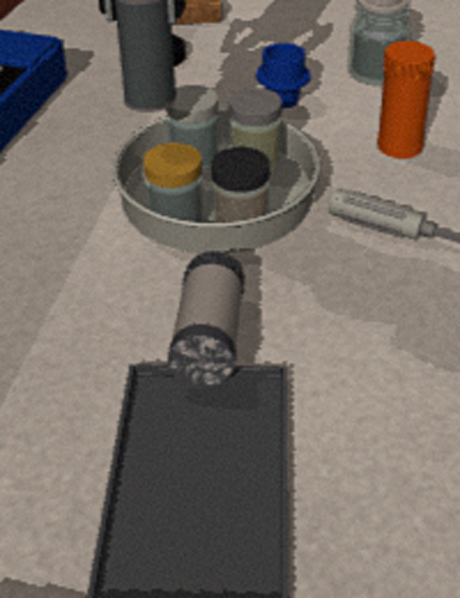

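move_arm(targets=[[[0.0005,0.0005,0.01],[0,0,0]],[[0.0005,0.0005,0.028],[0,0,0]],[[0.0005,0.0005,0.05],[0,0,0]],[[0.0005,0.0005,0.068],[0,0,0]],[[0.0005,0.0005,0.082],[0,0,0]],[[0.0005,0.0005,0.09],[0,0,0]],[[0.0005,0.0005,0.095],[0,0,0]],[[0.0005,0.0005,0.097],[0,0,0]],[[0.0005,0.0005,0.097],[0,0,0]],[[0.0005,0.0005,0.097],[0,0,0]]])

```text
t: 29.13
eef_pos: [629.6, -16.3, 85.6]
orientation: [0.997, 0.074, 0.002, 0.0]
ft_force: [0.8, -0.2, -1.8]
width: 46.4
```

Run:
```python
from station import bot
from h import *
plan([628.7,-15.7,81.7],8.5)
im=bot.read_camera('scene');crop(im,230,150,370,270,5,'pics/s21.png')
im=bot.read_camera('side');crop(im,230,130,370,260,4.5,'pics/d21.png')
```

```text
pos [629.6 -16.3  85.6] yaw 8.45 w 46.4 F [ 0.8 -0.2 -1.8] t 29.13
shift [-0.0008, -0.0007, 0.0039] turn [0.02, -0.17, -0.05] rows>= 0.09724448986573396
```

View pics/s21.png

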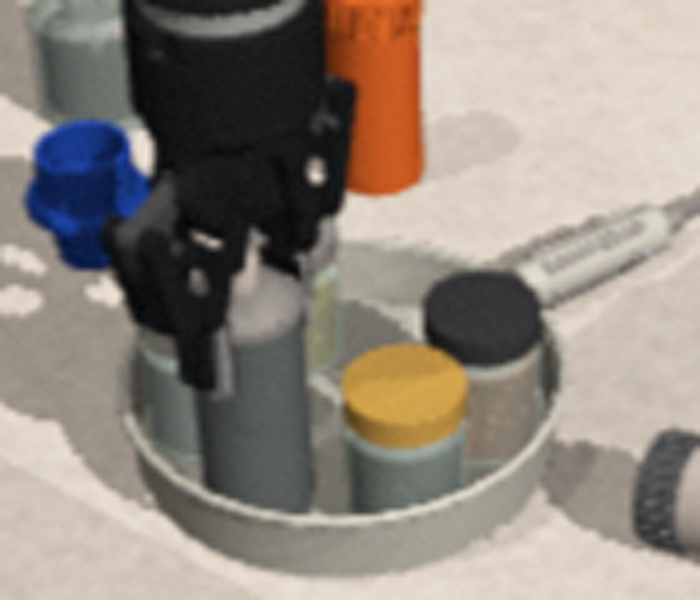

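View pics/d21.png

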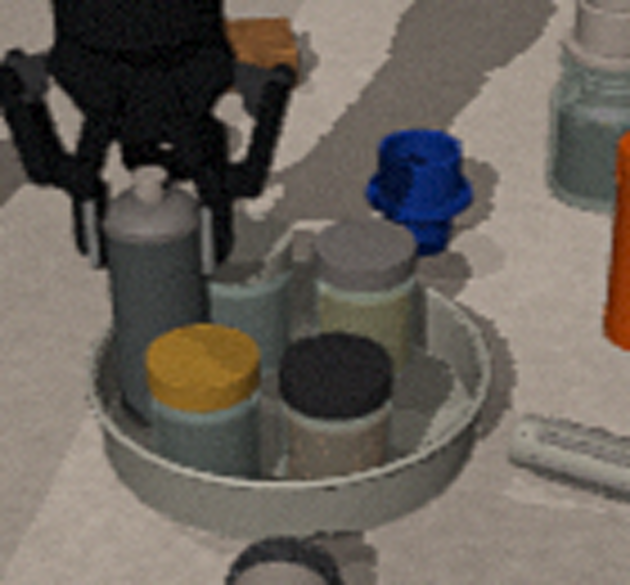

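Fits the gap; lower to contact.

move_arm(targets=[[[-0.0008,-0.0007,0.001],[0,0,0]],[[-0.0008,-0.0007,0.002],[0,0,0]],[[-0.0008,-0.0007,0.003],[0,0,0]],[[-0.0008,-0.0007,0.0035],[0,0,0]],[[-0.0008,-0.0007,0.0035],[0,0,0]]])

```text
t: 29.65
eef_pos: [628.3, -15.8, 81.8]
orientation: [0.997, 0.074, 0.001, -0.0]
ft_force: [-1.5, -0.5, 2.7]
width: 46.4
```

move_arm(targets=[[[0,0,0],[0,0,0]],[[0,0,0],[0,0,0]],[[0,0,0],[0,0,0]],[[0,0,0],[0,0,0]],[[0,0,0],[0,0,0]],[[0,0,0],[0,0,0]],[[0,0,-0.015],[0,0,0]],[[0,0,-0.04],[0,0,0]],[[0,0,-0.075],[0,0,0]],[[0,0,-0.11],[0,0,0]],[[0,0,-0.11],[0,0,0]]], grip=0.085)

```text
t: 30.57
eef_pos: [630.6, -15.8, 199.0]
orientation: [0.997, 0.074, 0.006, 0.0]
ft_force: [0.6, -0.4, 0.9]
width: 85.1
```

Run:
```python
from station import bot
from h import *
plan([520,130,250],8.5)
im=bot.read_camera('scene');cv2.imwrite('pics/s22f.png',im[:,:,::-1]);crop(im,230,150,440,310,3.8,'pics/s22.png')
im=bot.read_camera('side');cv2.imwrite('pics/d22f.png',im[:,:,::-1])
```

```text
pos [630.6 -15.8 199. ] yaw 8.44 w 85.1 F [ 0.6 -0.4  0.9] t 30.57
shift [-0.0874, -0.1604, -0.0523] turn [0.1, -0.7, -0.06] rows>= 4.557068941390878
```

View pics/s22.png

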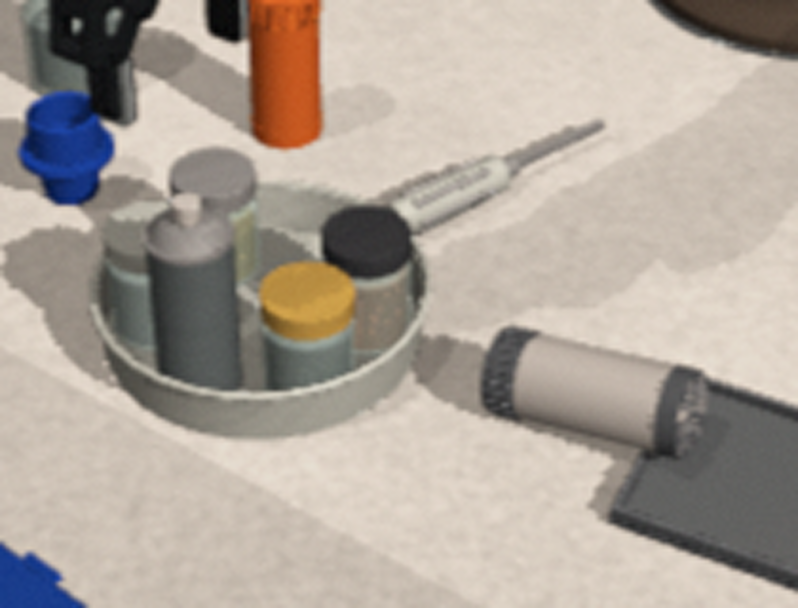

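Run:
```python
from station import bot
from h import *
S=bot.calibration('scene');
for x,y in [(510,370),(590,390),(676,411)]: print(onz(S,230+x/3.8,150+y/3.8,28).round(1))
plan([515,110,230],8.5)
```

```text
[523.3 127.6  28. ]
[508.  170.6  28. ]
[491.6 215.2  28. ]
pos [629.2 -15.8 193.3] yaw 8.44 w 85.0 F [ 0.8 -0.6 -0.5] t 30.67
shift [-0.0942, -0.1412, -0.0373] turn [0.04, -0.33, -0.06] rows>= 4.168300191604949
```

move_arm(targets=[[[-0.03,-0.045,-0.037],[0,0,-4]],[[-0.06,-0.09,-0.037],[0,0,-8]],[[-0.0942,-0.1412,-0.037],[0,0,-11.5]],[[-0.0942,-0.1412,-0.037],[0,0,-11.5]],[[-0.0942,-0.1412,-0.037],[0,0,-11.5]],[[-0.0942,-0.1412,-0.037],[0,0,-11.5]],[[-0.0942,-0.1412,-0.037],[0,0,-11.5]],[[-0.0942,-0.1412,-0.037],[0,0,-11.5]]])

```text
t: 31.33
eef_pos: [514.4, 109.5, 227.2]
orientation: [0.985, 0.173, 0.0, 0.0]
ft_force: [0.4, -0.0, -0.2]
width: 85.2
```

Run:
```python
from station import bot
from h import *
import pickle
c=bot.calibration('wrist')
im=bot.read_camera('wrist');cv2.imwrite('pics/w23.png',im[:,:,::-1]);pickle.dump(c,open('w23.pkl','wb'))
plan([515,110,230],20)
```

```text
pos [514.7 109.3 227.2] yaw 19.88 w 85.3 F [-0.6 -0.2 -0.4] t 31.38
shift [0.0006, -0.0006, -0.0028] turn [0.03, -0.04, -0.12] rows>= 0.06996744185476211
```

View pics/w23.png

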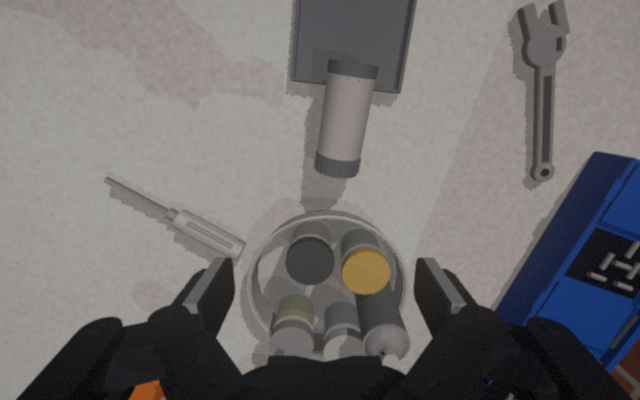

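Run:
```python
from h import *
im=cv2.imread('pics/w23.png')[:,:,::-1]
crop(im,290,40,400,190,4,'pics/c23.png')
```

```text
(no output)
```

View pics/c23.png

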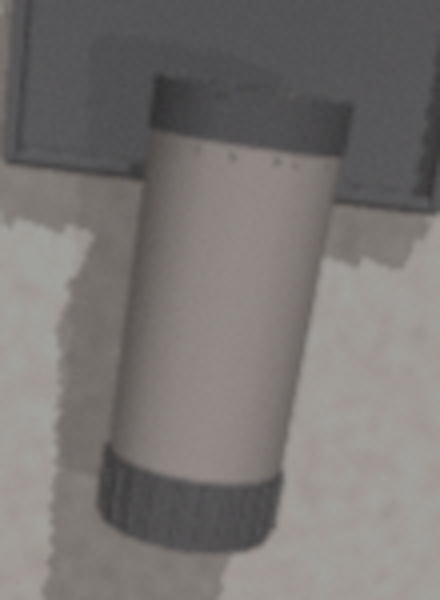

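Run:
```python
from h import *
import pickle
c=pickle.load(open('w23.pkl','rb'));np.set_printoptions(precision=1,suppress=True)
g=lambda x,y,z:onz(c,290+x/4,40+y/4,z)
F=g(253,90,39);C=g(195,462,28);E=g(187,525,25);L=g(150,175,12);Rr=g(338,200,12)
print('foot',F,'capbase',C,'capend',E,'lipL',L,'lipR',Rr)
d=F-C;print(np.linalg.norm(d),np.linalg.norm(F-E),np.degrees(np.arctan2(d[1],d[0])))
for z in(25,39): print(z,g(97,515,z)-g(275,535,z),g(155,78,z)-g(353,102,z))
```

```text
foot [502.9 225.6  39. ] capbase [523.  134.5  28. ] capend [527.5 116.7  25. ] lipL [485.9 200.3  12. ] lipR [535.7 211.7  12. ]
93.99156100118718 112.5418773817392 102.42740057726827
25 [-49.  -11.7   0. ] [-49.2 -11.9   0. ]
39 [-47.  -11.2   0. ] [-47.2 -11.5   0. ]
```

```bash
cat >> h.py <<'E'
def tilt(yaw,a):
    y=np.radians(yaw)
    Rb=R.from_matrix(np.array([[np.cos(y),np.sin(y),0],[np.sin(y),-np.cos(y),0],[0,0,-1]]))
    return Rb*R.from_euler('x',a,degrees=True)
def plan2(P,Rt,s=None):
    from station import bot
    s=s or bot.get_state(); Rc=R.from_quat(s['orientation'])
    sh=Rc.inv().apply(np.array(P,float)-s['eef_pos'])/1000; rv=np.degrees((Rc.inv()*Rt).as_rotvec())
    print('shift',sh.round(4).tolist(),'turn',rv.round(2).tolist(),'rows>=',max(np.linalg.norm(sh)*1000/41.7,np.linalg.norm(rv)/7.16))
E
python3 - <<'E'
from h import *
from station import bot
F=np.array([502.9,225.6,39]);E=np.array([527.5,116.7,25])
G=F+(E-F)*62/112.5
Rt=tilt(12.6,45);z=Rt.as_matrix()[:,2];print('G',G,'z',z)
T=G+20*z;print('TCP',T,'pre',T-90*z)
plan2(T-90*z,Rt);plan2(T,Rt); print(bot.get_state()['q'])
E
```

```text
G [516.45733333 165.584       31.28444444] z [-0.15425057  0.69007736 -0.70710678]
TCP [513.37232203 179.3855472   17.14230882] pre [527.2548729  117.27858478  80.78191913]
shift [0.0145, -0.0033, 0.1464] turn [44.97, 2.82, 6.91] rows>= 6.366252662284813
shift [0.0225, -0.0665, 0.21] turn [44.97, 2.82, 6.91] rows>= 6.366252662284813
[ 2.09447378e-01  1.27357426e-01 -4.67524105e-02  1.39600606e+00
 -4.46936170e-04  1.43334033e+00]
```

move_arm(targets=[[[0.0005,0,0.005],[6,0.4,1]],[[0.001,0,0.01],[13,0.8,2]],[[0.002,0,0.03],[20,1.3,3.1]],[[0.004,-0.001,0.06],[27,1.7,4.2]],[[0.008,-0.002,0.09],[34,2.1,5.2]],[[0.011,-0.0025,0.115],[40,2.5,6.2]],[[0.013,-0.003,0.132],[45,2.8,6.9]],[[0.0145,-0.0033,0.142],[45,2.8,6.9]],[[0.0145,-0.0033,0.1464],[45,2.8,6.9]],[[0.0145,-0.0033,0.1464],[45,2.8,6.9]],[[0.0145,-0.0033,0.1464],[45,2.8,6.9]]])

```text
t: 32.3
eef_pos: [527.7, 118.3, 83.1]
orientation: [0.918, 0.103, -0.041, -0.38]
ft_force: [0.0, -0.8, 0.8]
width: 85.0
```

Run:
```python
from station import bot
from h import *
import pickle
Rt=tilt(12.6,45);z=Rt.as_matrix()[:,2];T=np.array([513.4,179.4,17.1])
s=bot.get_state();print(s['eef_pos'],s['q'].round(2),s['ft_force'])
plan2(T-30*z,Rt);plan2(T,Rt)
c=bot.calibration('wrist')
im=bot.read_camera('wrist');cv2.imwrite('pics/w24.png',im[:,:,::-1]);pickle.dump(c,open('w24.pkl','wb'))
im=bot.read_camera('scene');crop(im,230,80,470,290,3.2,'pics/s24.png')
im=bot.read_camera('side');crop(im,180,100,420,340,2.5,'pics/d24.png')
```

```text
[527.71317748 118.2566209   83.13772651] [-0.15  0.42 -0.2   1.29  0.72  1.07] [ 0.04885384 -0.82489642  0.82622521]
shift [-0.0007, 0.0022, 0.0611] turn [0.06, -0.05, 0.22] rows>= 1.466271275851082
shift [-0.0007, 0.0022, 0.0911] turn [0.06, -0.05, 0.22] rows>= 2.185330161469806
```

View pics/w24.png

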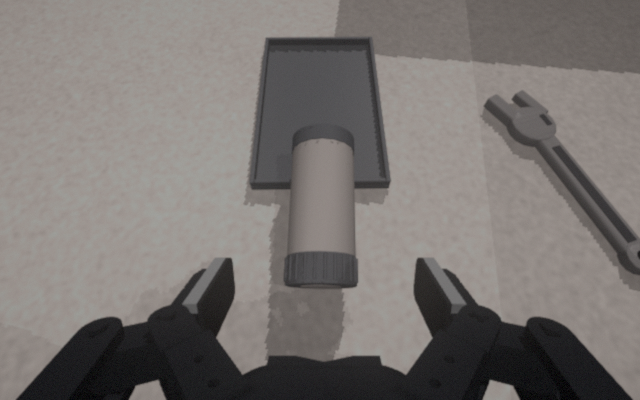

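View pics/s24.png

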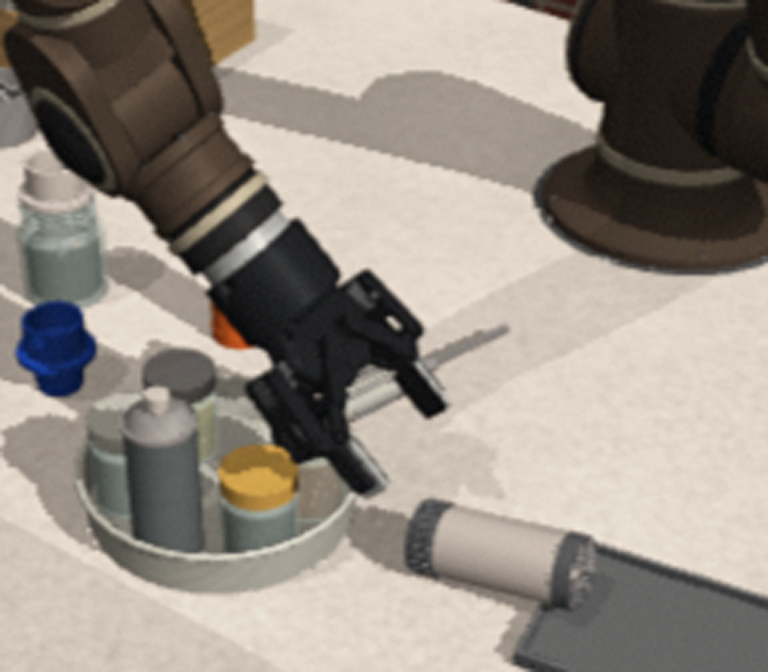

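View pics/d24.png

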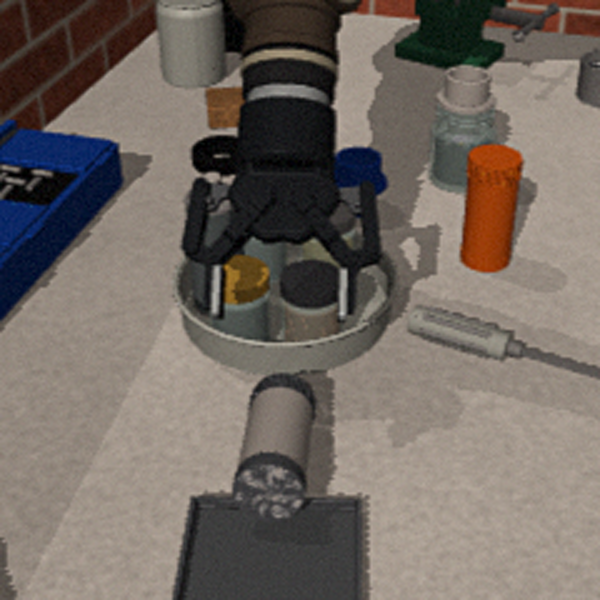

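move_arm(targets=[[[-0.0007,0.002,0.015],[0,0,0]],[[-0.0007,0.002,0.035],[0,0,0]],[[-0.0007,0.002,0.055],[0,0,0]],[[-0.0007,0.002,0.07],[0,0,0]],[[-0.0007,0.002,0.08],[0,0,0]],[[-0.0007,0.002,0.086],[0,0,0]],[[-0.0007,0.002,0.09],[0,0,0]],[[-0.0007,0.002,0.09],[0,0,0]],[[-0.0007,0.002,0.09],[0,0,0]]])

```text
t: 33.2
eef_pos: [512.9, 178.8, 17.5]
orientation: [0.918, 0.103, -0.041, -0.381]
ft_force: [0.1, 0.5, -0.1]
width: 85.0
```

Run:
```python
from station import bot
from h import *
s=bot.get_state();print(s['eef_pos'],s['ft_force'],s['t'])
im=bot.read_camera('wrist');cv2.imwrite('pics/w25.png',im[:,:,::-1])
im=bot.read_camera('scene');crop(im,230,80,470,290,3.2,'pics/s25.png')
```

```text
[512.92436139 178.78030776  17.51315918] [ 0.0779499   0.48294156 -0.07418017] 33.2
```

View pics/w25.png

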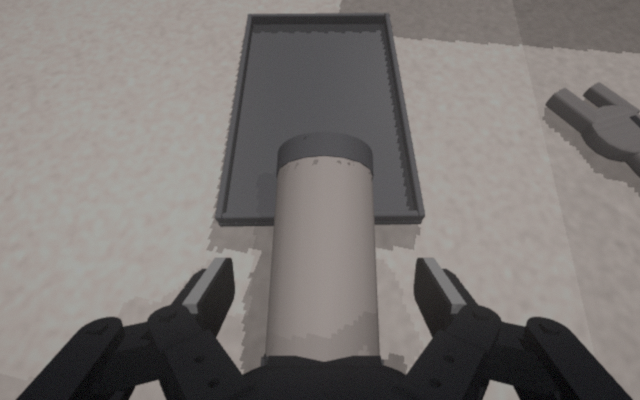

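View pics/s25.png

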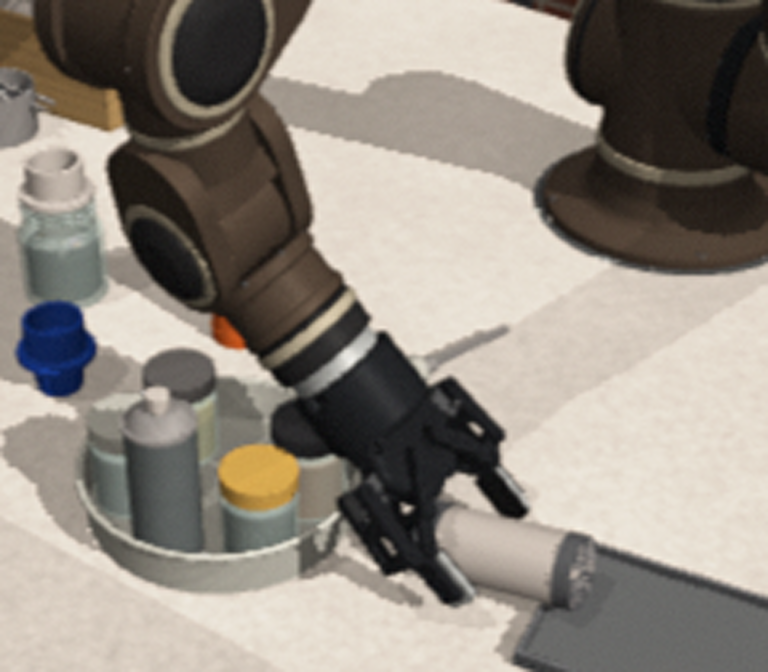

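move_arm(targets=[[[0,0,0],[0,0,0]],[[0,0,0],[0,0,0]],[[0,0,0],[0,0,0]],[[0,0,0],[0,0,0]],[[0,0,0],[0,0,0]],[[0,0,0],[0,0,0]],[[0,0,0],[0,0,0]],[[0,0,0],[0,0,0]]], grip=0.02)

```text
t: 33.97
eef_pos: [512.9, 178.6, 17.0]
orientation: [0.918, 0.102, -0.042, -0.381]
ft_force: [1.1, -2.2, 3.6]
width: 46.6
```

Run:
```python
from station import bot
from h import *
s=bot.get_state();print(s['eef_pos'],s['ft_force'],s['t'],s['width'])
Rt=tilt(12.6,45)
plan2(s['eef_pos']+[0,40,160],Rt)
for P,a in [((500,250,150),-52.2)]: plan2(P,tilt(12.6,a))
```

```text
[512.93973133 178.60961217  16.9914592 ] [ 1.13141711 -2.22041432  3.64527436] 33.9667 46.58559055661706
shift [0.009, -0.1408, -0.0854] turn [-0.04, -0.02, 0.11] rows>= 3.955017386683607
shift [0.0032, -0.1453, -0.0427] turn [-97.24, -0.1, 0.07] rows>= 13.581525204244459
```

move_arm(targets=[[[0,-0.006,-0.005],[0,0,0]],[[0.001,-0.02,-0.015],[0,0,0]],[[0.002,-0.042,-0.028],[0,0,0]],[[0.004,-0.068,-0.043],[0,0,0]],[[0.006,-0.095,-0.058],[0,0,0]],[[0.007,-0.118,-0.072],[0,0,0]],[[0.009,-0.134,-0.081],[0,0,0]],[[0.009,-0.1408,-0.085],[0,0,0]],[[0.009,-0.1408,-0.085],[0,0,0]],[[0.009,-0.1408,-0.085],[0,0,0]]])

```text
t: 34.8
eef_pos: [512.0, 218.9, 175.6]
orientation: [0.918, 0.102, -0.042, -0.38]
ft_force: [-0.5, 0.0, -1.6]
width: 46.7
```

Run:
```python
from station import bot
from h import *
s=bot.get_state();print(s['eef_pos'],s['ft_force'],s['t'],s['width'])
plan2((490,280,160),tilt(12.6,-52.2))
im=bot.read_camera('side');crop(im,180,100,420,340,2.5,'pics/d26.png')
```

```text
[512.00190702 218.94092923 175.59568206] [-0.53614033  0.01389789 -1.59880293] 34.8 46.666609077068216
shift [-0.008, -0.0345, 0.0566] turn [-97.21, 0.01, 0.13] rows>= 13.577414223651969
```

View pics/d26.png

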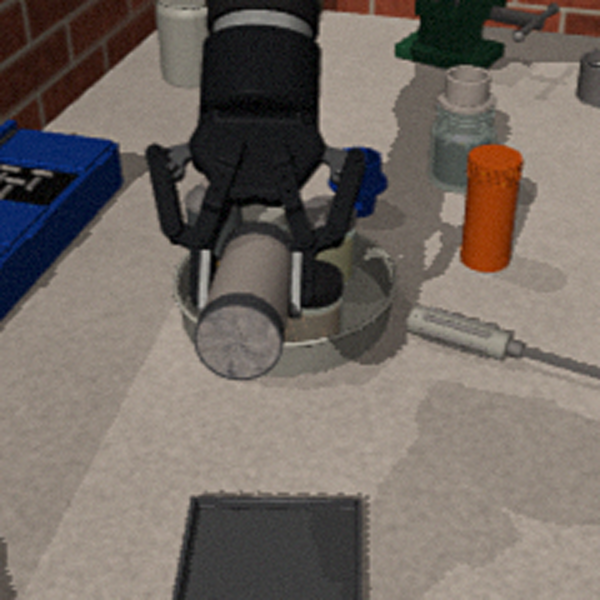

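move_arm(targets=[[[0,-0.001,0.002],[-3,0,0]],[[-0.001,-0.003,0.005],[-8,0,0]],[[-0.001,-0.005,0.009],[-14,0,0]],[[-0.002,-0.008,0.013],[-21,0,0]],[[-0.002,-0.01,0.017],[-28,0,0]],[[-0.003,-0.013,0.021],[-35,0,0]],[[-0.003,-0.015,0.025],[-42,0,0]],[[-0.004,-0.018,0.029],[-49,0,0]],[[-0.005,-0.021,0.033],[-56,0,0]],[[-0.005,-0.023,0.037],[-63,0,0]],[[-0.006,-0.026,0.041],[-70,0,0]],[[-0.006,-0.028,0.045],[-77,0,0]],[[-0.007,-0.031,0.049],[-84,0,0]],[[-0.007,-0.033,0.053],[-90,0,0]],[[-0.008,-0.034,0.056],[-95,0,0]],[[-0.008,-0.0345,0.0566],[-97.2,0,0]],[[-0.008,-0.0345,0.0566],[-97.2,0,0]],[[-0.008,-0.0345,0.0566],[-97.2,0,0]],[[-0.008,-0.0345,0.0566],[-97.2,0,0]]])

```text
t: 36.43
eef_pos: [490.8, 279.6, 160.4]
orientation: [0.893, 0.099, 0.048, 0.436]
ft_force: [-0.8, 0.9, -1.4]
width: 46.6
```

Run:
```python
from station import bot
from h import *
s=bot.get_state();print(s['eef_pos'],s['ft_force'],s['t'],s['width'],s['q'].round(2))
plan2((490,280,160),tilt(12.6,-52.2))
im=bot.read_camera('side');crop(im,180,150,420,400,2.4,'pics/d27.png')
im=bot.read_camera('scene');crop(im,330,100,570,330,2.6,'pics/s27.png')
```

```text
[490.76740847 279.62646859 160.41122657] [-0.82361986  0.93810142 -1.35410944] 36.4333 46.64427359055571 [ 0.86  0.64  0.22  1.8  -0.69  2.45]
shift [-0.0007, -0.0007, -0.0002] turn [-0.1, -0.03, 0.01] rows>= 0.022719196621721113
```

View pics/d27.png

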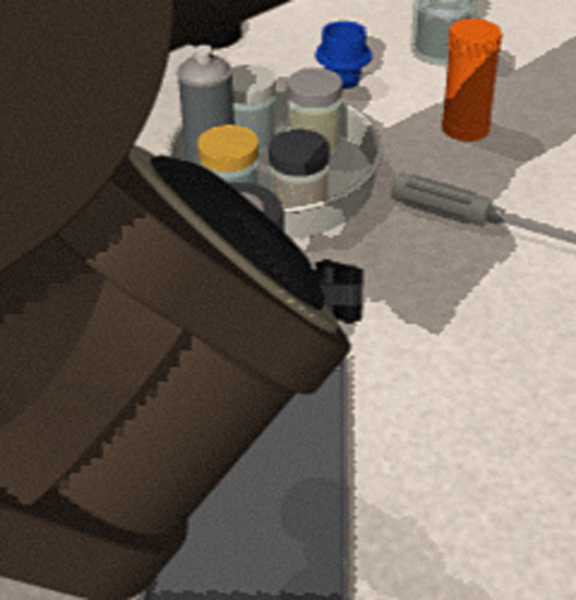

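View pics/s27.png

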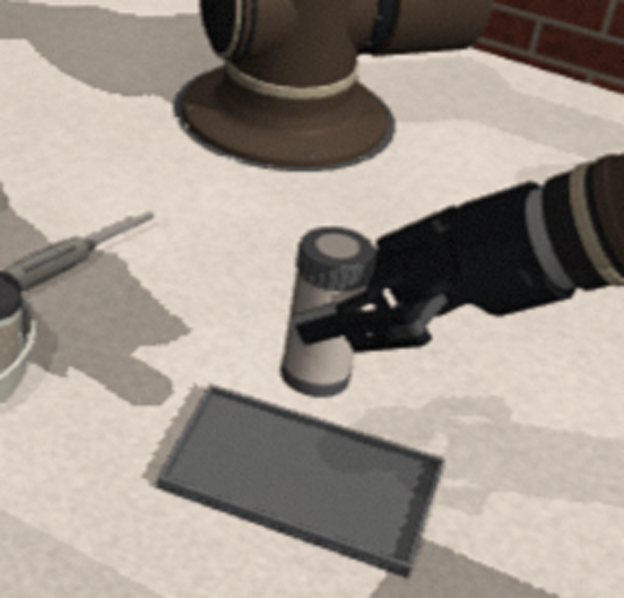

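Run:
```python
from station import bot
from h import *
s=bot.get_state();z=R.from_quat(s['orientation']).as_matrix()[:,2]
G=s['eef_pos']-20*z;print('G',G,'z',z)
S=bot.calibration('scene')
f=lambda P:(proj(S,P)[0]-[330,100])*2.6
print('top',f(G+[0,0,50]),'foot',f(G-[0,0,62]))
for a in (-5,5):
    for ax in 'xy':
        v=R.from_euler(ax,a,degrees=True).apply([0,0,1]); print(ax,a,f(G+50*v),f(G-62*v))
```

```text
G [487.50723066 294.80906596 173.99226731] z [ 0.17335439 -0.76916585 -0.61508711]
top [335.99014275 244.97219782] foot [311.26849447 371.99579273]
x -5 [341.90404497 247.70127713] [304.58385393 368.49368921]
y -5 [339.14342831 242.28430257] [307.52648291 375.58106427]
x 5 [330.01849525 242.72240847] [318.0926292  375.02251533]
y 5 [332.7263522  248.14379306] [315.08012803 367.94163163]
```

Run:
```python
from station import bot
from h import *
s=bot.get_state()
plan2(s['eef_pos']+[0,0,-60],tilt(12.6,-52.2));plan2(s['eef_pos']+[0,0,-102],tilt(12.6,-52.2))
```

```text
shift [-0.0001, -0.0473, 0.0369] turn [-0.16, -0.08, -0.1] rows>= 1.4388489208633095
shift [-0.0002, -0.0804, 0.0627] turn [-0.16, -0.08, -0.1] rows>= 2.4460431654676262
```

move_arm(targets=[[[0,-0.008,0.006],[0,0,0]],[[0,-0.02,0.0155],[0,0,0]],[[0,-0.033,0.0255],[0,0,0]],[[0,-0.043,0.0335],[0,0,0]],[[0,-0.0473,0.0369],[0,0,0]],[[0,-0.0473,0.0369],[0,0,0]],[[0,-0.0473,0.0369],[0,0,0]]])

```text
t: 37.12
eef_pos: [490.7, 279.8, 101.2]
orientation: [0.893, 0.099, 0.049, 0.437]
ft_force: [0.2, -0.3, -1.4]
width: 46.2
```

Run:
```python
from station import bot
from h import *
s=bot.get_state();print(s['eef_pos'],s['q'].round(2),s['ft_force'])
plan2((490.7,279.5,58),tilt(12.6,-52.2))
```

```text
[490.72843727 279.76847372 101.18833262] [ 0.86  0.67  0.14  1.69 -0.69  2.45] [ 0.15552883 -0.33022092 -1.39884563]
shift [-0.0001, -0.0339, 0.0267] turn [-0.04, -0.08, 0.01] rows>= 1.0357116651080895
```

move_arm(targets=[[[0,-0.006,0.0047],[0,0,0]],[[0,-0.015,0.0118],[0,0,0]],[[0,-0.024,0.019],[0,0,0]],[[0,-0.03,0.0236],[0,0,0]],[[0,-0.033,0.026],[0,0,0]],[[0,-0.033,0.026],[0,0,0]],[[0,-0.033,0.026],[0,0,0]]])

```text
t: 37.7
eef_pos: [490.7, 279.7, 58.6]
orientation: [0.893, 0.099, 0.049, 0.437]
ft_force: [0.7, 0.8, -0.6]
width: 46.3
```

Run:
```python
from station import bot
from h import *
s=bot.get_state();print(s['eef_pos'],s['q'].round(2),s['ft_force'])
im=bot.read_camera('scene');crop(im,370,120,530,330,2.8,'pics/s28.png')
```

```text
[490.69094538 279.67125344  58.60490371] [ 0.86  0.71  0.1   1.62 -0.69  2.45] [ 0.65756473  0.76691433 -0.62186477]
```

View pics/s28.png

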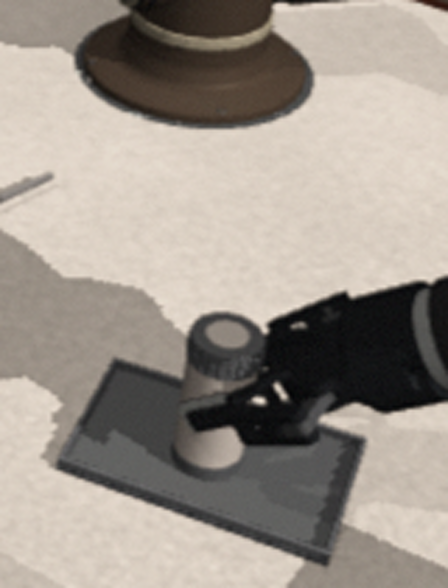

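move_arm(targets=[[[0,-0.0008,0.0006],[0,0,0]],[[0,-0.0016,0.0012],[0,0,0]],[[0,-0.0024,0.0018],[0,0,0]],[[0,-0.0024,0.0018],[0,0,0]]])

```text
t: 38.08
eef_pos: [491.0, 280.0, 56.7]
orientation: [0.893, 0.099, 0.049, 0.437]
ft_force: [-0.2, 1.2, 3.7]
width: 46.4
```

move_arm(targets=[[[0,-0.0008,0.0006],[0,0,0]],[[0,-0.0012,0.001],[0,0,0]],[[0,-0.0012,0.001],[0,0,0]]])

```text
t: 38.33
eef_pos: [491.0, 280.1, 56.5]
orientation: [0.893, 0.1, 0.05, 0.437]
ft_force: [-2.1, 3.3, 11.5]
width: 46.5
```

move_arm(targets=[[[0,0,0],[0,0,0]],[[0,0,0],[0,0,0]],[[0,0,0],[0,0,0]],[[0,0,0],[0,0,0]],[[0,0,0],[0,0,0]],[[0,0,0],[0,0,0]],[[0,0,0],[0,0,0]],[[0,0,0],[0,0,0]]], grip=0.085)

```text
t: 39.0
eef_pos: [490.8, 279.7, 54.2]
orientation: [0.893, 0.099, 0.049, 0.437]
ft_force: [-0.6, 0.4, 0.5]
width: 85.2
```

Run:
```python
from station import bot
from h import *
s=bot.get_state();print(s['eef_pos'],s['width'],s['ft_force'])
im=bot.read_camera('scene');crop(im,370,120,530,330,2.8,'pics/s29.png')
im=bot.read_camera('wrist');cv2.imwrite('pics/w29.png',im[:,:,::-1])
plan2(s['eef_pos']+np.array([-10,90,90]),tilt(12.6,-52.2));plan2((488,283,210),tilt(12.6,0))
```

```text
[490.76327698 279.73840069  54.19880243] 85.1816419310982 [-0.6399545   0.38026681  0.51570142]
shift [0.0101, 0.0158, -0.1262] turn [-0.05, -0.09, 0.02] rows>= 3.060722256338506
shift [-0.0019, 0.1207, -0.0985] turn [52.15, -0.07, 0.06] rows>= 7.283957596043043
```

View pics/s29.png

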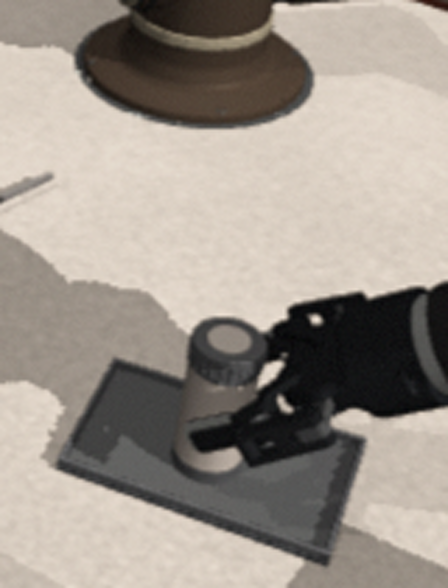

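View pics/w29.png

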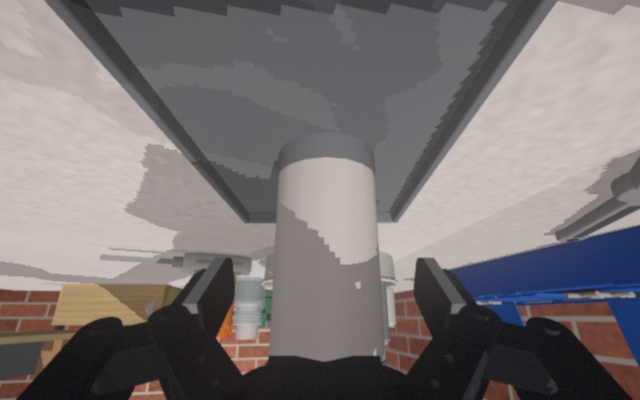

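move_arm(targets=[[[0,0,-0.015],[0,0,0]],[[0,0,-0.04],[0,0,0]],[[0,0,-0.075],[0,0,0]],[[0,0,-0.105],[0,0,0]],[[0,0.004,-0.12],[4,0,0]],[[0,0.01,-0.15],[10,0,0]],[[0,0.018,-0.17],[17,0,0]],[[0,0.03,-0.18],[24,0,0]],[[0,0.045,-0.18],[31,0,0]],[[0,0.06,-0.175],[38,0,0]],[[-0.001,0.08,-0.165],[45,0,0]],[[-0.002,0.1,-0.15],[52,0,0]],[[-0.002,0.11,-0.135],[52.2,0,0]],[[-0.002,0.121,-0.12],[52.2,0,0]],[[-0.002,0.121,-0.12],[52.2,0,0]],[[-0.002,0.121,-0.12],[52.2,0,0]],[[-0.002,0.121,-0.12],[52.2,0,0]]])

```text
t: 40.52
eef_pos: [484.1, 299.8, 223.4]
orientation: [0.994, 0.111, 0.0, -0.001]
ft_force: [-0.7, 0.8, -0.1]
width: 85.0
```

Run:
```python
from station import bot
from h import *
import pickle
s=bot.get_state();print(s['eef_pos'],s['width'],s['ft_force'])
pickle.dump(bot.calibration('wrist'),open('w30.pkl','wb'))
im=bot.read_camera('wrist');cv2.imwrite('pics/w30.png',im[:,:,::-1])
im=bot.read_camera('scene');crop(im,220,100,520,330,2.6,'pics/s30.png')
```

```text
[484.09256398 299.7823999  223.40460535] 85.04951970443115 [-0.72551614  0.76500112 -0.09965095]
```

View pics/w30.png

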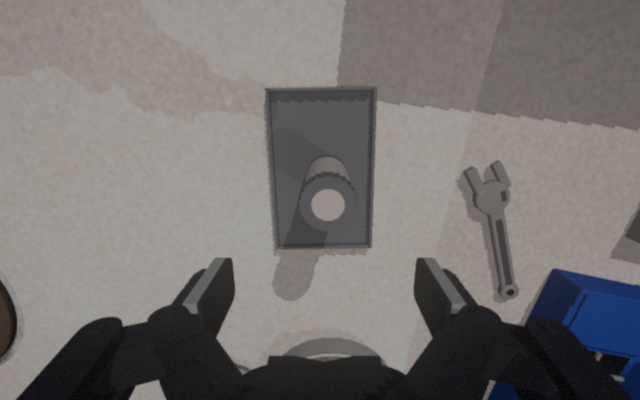

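View pics/s30.png

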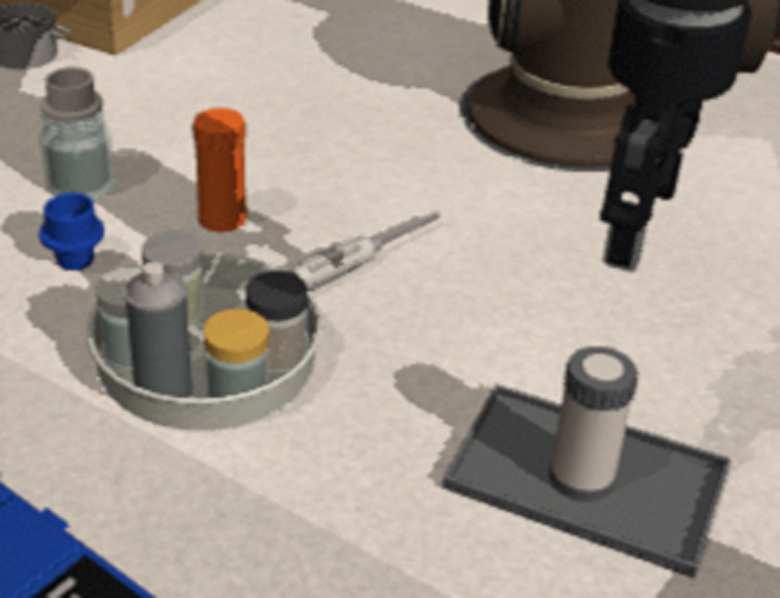

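Run:
```python
from h import *
import pickle
c=pickle.load(open('w30.pkl','rb'));p=onz(c,328,204.5,116);print(p)
plan([p[0],p[1]-0.5,150],8.5);plan([p[0],p[1]-0.5,83],8.5)
```

```text
[488.92399251 295.3320001  116.        ]
pos [484.  300.4 223.1] yaw 12.76 w 85.1 F [-0.2  0.1  0.7] t 40.62
shift [0.0036, 0.0066, 0.0731] turn [-0.05, -0.01, 4.26] rows>= 1.7612982695918704
pos [484.  300.4 223.1] yaw 12.76 w 85.1 F [-0.2  0.1  0.7] t 40.62
shift [0.0036, 0.0066, 0.1401] turn [-0.05, -0.01, 4.26] rows>= 3.363682360880521
```

move_arm(targets=[[[0.0036,0.0066,0.01],[0,0,4.2]],[[0.0036,0.0066,0.04],[0,0,4.2]],[[0.0036,0.0066,0.07],[0,0,4.2]],[[0.0036,0.0066,0.1],[0,0,4.2]],[[0.0036,0.0066,0.122],[0,0,4.2]],[[0.0036,0.0066,0.135],[0,0,4.2]],[[0.0036,0.0066,0.14],[0,0,4.2]],[[0.0036,0.0066,0.14],[0,0,4.2]],[[0.0036,0.0066,0.14],[0,0,4.2]],[[0.0036,0.0066,0.14],[0,0,4.2]]])

```text
t: 41.45
eef_pos: [489.9, 294.7, 84.7]
orientation: [0.997, 0.074, 0.001, -0.001]
ft_force: [0.2, 0.0, 0.5]
width: 84.9
```

move_arm(targets=[[[0,0,0],[0,0,0]],[[0,0,0],[0,0,0]],[[0,0,0],[0,0,0]],[[0,0,0],[0,0,0]],[[0,0,0],[0,0,0]],[[0,0,0],[0,0,0]],[[0,0,0],[0,0,0]],[[0,0,0],[0,0,0]]], grip=0.02)

```text
t: 42.12
eef_pos: [489.5, 294.0, 84.5]
orientation: [0.997, 0.074, 0.001, -0.001]
ft_force: [-1.0, -0.0, 5.9]
width: 46.9
```

Run:
```python
from station import bot
from h import *
plan([507.8,-35.5,195],8.5)
im=bot.read_camera('wrist');cv2.imwrite('pics/w31.png',im[:,:,::-1])
```

```text
pos [489.5 294.   84.5] yaw 8.48 w 46.9 F [-1.  -0.   5.9] t 42.12
shift [-0.0303, 0.3284, -0.1111] turn [-0.1, -0.11, -0.02] rows>= 8.346613604011946
```

View pics/w31.png

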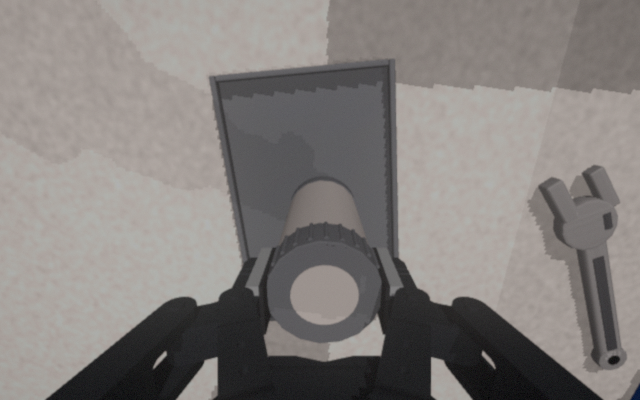

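Run:
```python
from station import bot
from h import *
c=bot.calibration('wrist');print(onz(c,324.5,294.5,116),bot.get_state()['eef_pos'])
```

```text
[489.73918218 295.50091094 116.        ] [489.52383577 294.030124    84.47726068]
```

move_arm(targets=[[[0,0,-0.006],[0,0,0]],[[0,0,-0.018],[0,0,0]],[[0,0,-0.035],[0,0,0]],[[0,0,-0.055],[0,0,0]],[[0,0,-0.077],[0,0,0]],[[0,0,-0.095],[0,0,0]],[[-0.001,0.005,-0.106],[0,0,0]],[[-0.002,0.02,-0.11],[0,0,0]],[[-0.004,0.048,-0.11],[0,0,0]],[[-0.008,0.083,-0.11],[0,0,0]],[[-0.011,0.12,-0.11],[0,0,0]],[[-0.015,0.158,-0.11],[0,0,0]],[[-0.018,0.196,-0.11],[0,0,0]],[[-0.022,0.232,-0.11],[0,0,0]],[[-0.025,0.266,-0.11],[0,0,0]],[[-0.028,0.294,-0.11],[0,0,0]],[[-0.03,0.315,-0.11],[0,0,0]],[[-0.0303,0.326,-0.11],[0,0,0]],[[-0.0303,0.3289,-0.11],[0,0,0]],[[-0.0303,0.3289,-0.11],[0,0,0]]])

```text
t: 43.83
eef_pos: [507.3, -36.7, 192.5]
orientation: [0.997, 0.073, -0.0, -0.001]
ft_force: [-0.2, 0.5, -2.0]
width: 46.7
```

move_arm(targets=[[[0,0,0],[0,0,0]],[[0,0,0],[0,0,0]]])

```text
t: 44.0
eef_pos: [507.6, -35.1, 192.9]
orientation: [0.997, 0.075, 0.0, -0.001]
ft_force: [-0.8, 0.1, -0.2]
width: 46.5
```

Run:
```python
from station import bot
from h import *
plan([507.3,-35.7,88],8.5)
im=bot.read_camera('scene');crop(im,220,100,520,330,2.6,'pics/s32.png')
im=bot.read_camera('wrist');cv2.imwrite('pics/w32.png',im[:,:,::-1])
```

```text
pos [507.6 -35.1 192.9] yaw 8.57 w 46.5 F [-0.8  0.1 -0.2] t 44.0
shift [-0.0004, 0.0007, 0.1049] turn [-0.08, -0.02, 0.07] rows>= 2.516724863252562
```

View pics/s32.png

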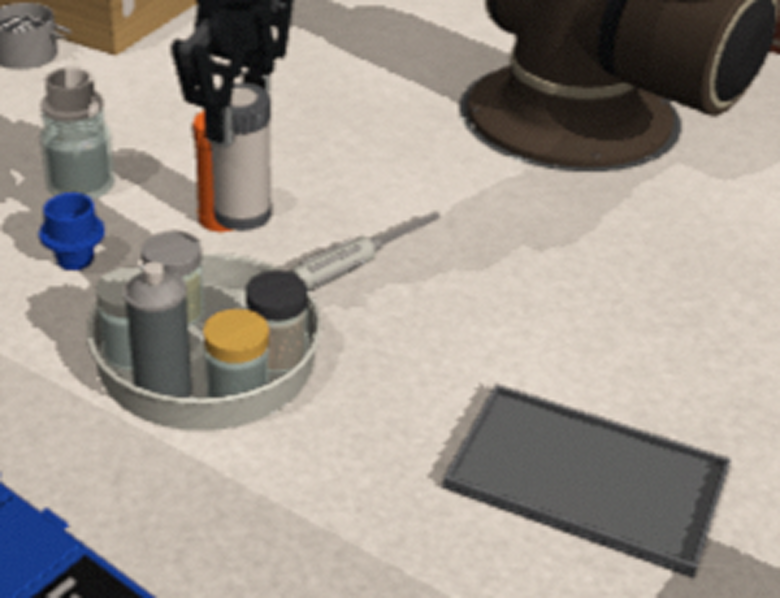

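View pics/w32.png

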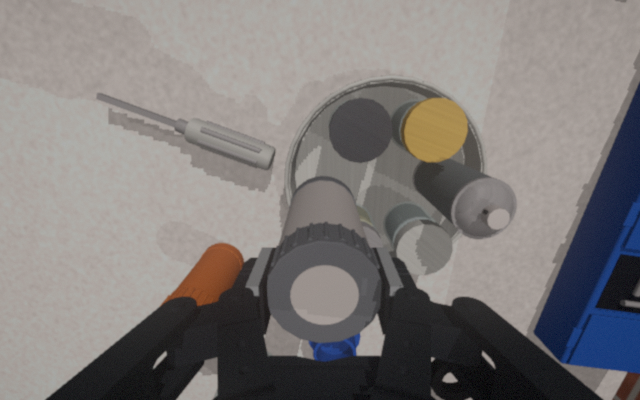

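move_arm(targets=[[[-0.0004,0.0007,0.01],[0,0,0]],[[-0.0004,0.0007,0.028],[0,0,0]],[[-0.0004,0.0007,0.05],[0,0,0]],[[-0.0004,0.0007,0.07],[0,0,0]],[[-0.0004,0.0007,0.086],[0,0,0]],[[-0.0004,0.0007,0.096],[0,0,0]],[[-0.0004,0.0007,0.102],[0,0,0]],[[-0.0004,0.0007,0.103],[0,0,0]],[[-0.0004,0.0007,0.103],[0,0,0]],[[-0.0004,0.0007,0.103],[0,0,0]]])

```text
t: 44.93
eef_pos: [508.1, -36.7, 91.0]
orientation: [0.997, 0.074, 0.001, -0.0]
ft_force: [0.0, -0.3, -1.4]
width: 46.7
```

Run:
```python
from station import bot
from h import *
plan([507.3,-35.7,83.5],8.5)
im=bot.read_camera('scene');crop(im,230,150,370,270,5,'pics/s33.png')
im=bot.read_camera('side');crop(im,230,130,370,260,4.5,'pics/d33.png')
```

```text
pos [508.1 -36.7  91. ] yaw 8.49 w 46.7 F [ 0.  -0.3 -1.4] t 44.93
shift [-0.0007, -0.0011, 0.0075] turn [-0.03, -0.12, -0.01] rows>= 0.1830777115044944
```

View pics/s33.png

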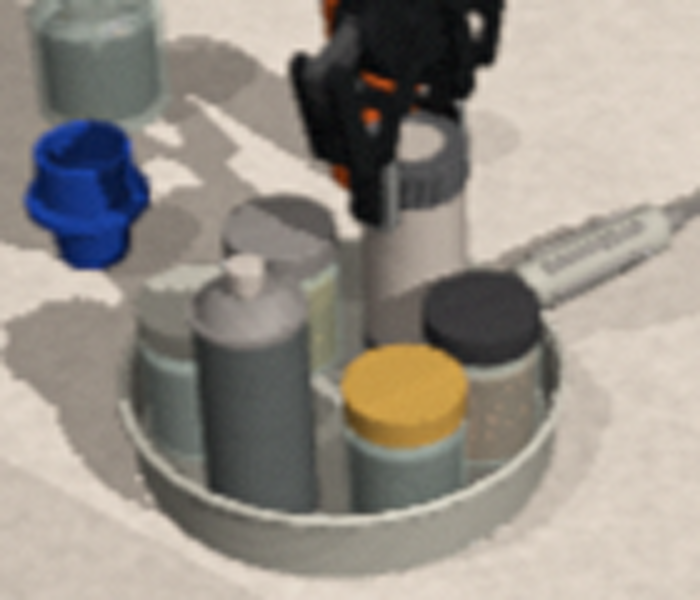

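View pics/d33.png

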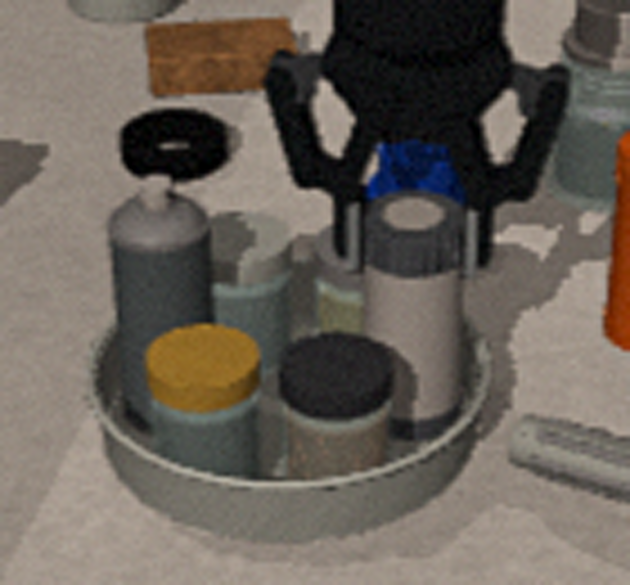

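move_arm(targets=[[[-0.0007,-0.001,0.002],[0,0,0]],[[-0.0007,-0.001,0.004],[0,0,0]],[[-0.0007,-0.001,0.0055],[0,0,0]],[[-0.0007,-0.001,0.007],[0,0,0]],[[-0.0007,-0.001,0.0075],[0,0,0]],[[-0.0007,-0.001,0.0075],[0,0,0]]])

```text
t: 45.53
eef_pos: [506.6, -35.9, 83.5]
orientation: [0.997, 0.074, 0.001, -0.0]
ft_force: [-2.0, -0.2, 5.6]
width: 46.4
```

Contact at the expected height (foot on the pan floor). Release and rise.

move_arm(targets=[[[0,0,0],[0,0,0]],[[0,0,0],[0,0,0]],[[0,0,0],[0,0,0]],[[0,0,0],[0,0,0]],[[0,0,0],[0,0,0]],[[0,0,0],[0,0,0]],[[0,0,-0.015],[0,0,0]],[[0,0,-0.04],[0,0,0]],[[0,0,-0.075],[0,0,0]],[[0,0,-0.11],[0,0,0]],[[0.04,-0.03,-0.14],[0,0,0]],[[0.065,-0.03,-0.145],[0,0,0]],[[0.065,-0.03,-0.145],[0,0,0]],[[0.065,-0.03,-0.145],[0,0,0]],[[0.065,-0.03,-0.145],[0,0,0]]], grip=0.085)

```text
t: 46.78
eef_pos: [566.1, 3.4, 226.9]
orientation: [0.997, 0.074, -0.0, -0.0]
ft_force: [0.3, -0.3, -0.1]
width: 85.0
```

Run:
```python
from station import bot
from h import *
import pickle
s=bot.get_state();print(s['eef_pos'],s['t'])
pickle.dump(bot.calibration('wrist'),open('w34.pkl','wb'))
im=bot.read_camera('wrist');crop(im,225,90,425,280,4,'pics/w34.png')
im=bot.read_camera('side');crop(im,180,100,420,280,3.3,'pics/d34.png')
im=bot.read_camera('scene');crop(im,220,100,520,330,2.6,'pics/s34.png')
```

```text
[566.13350725   3.35170262 226.93936289] 46.7833
```

View pics/w34.png

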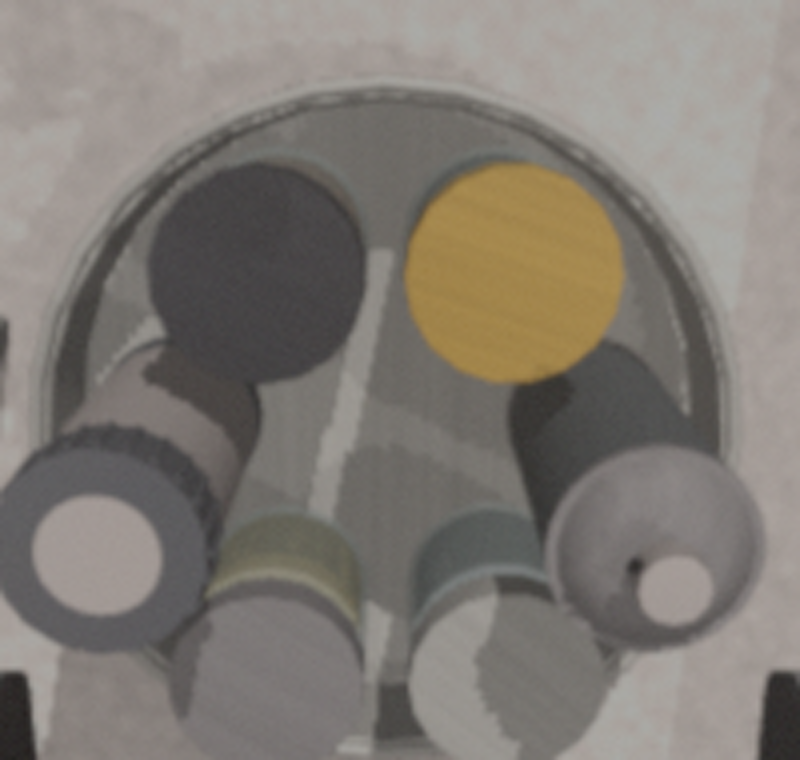

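View pics/d34.png

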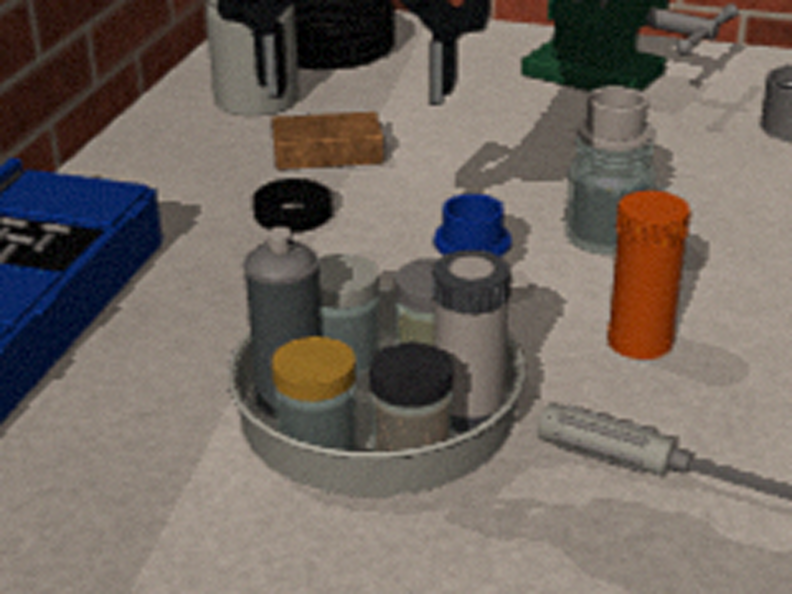

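View pics/s34.png

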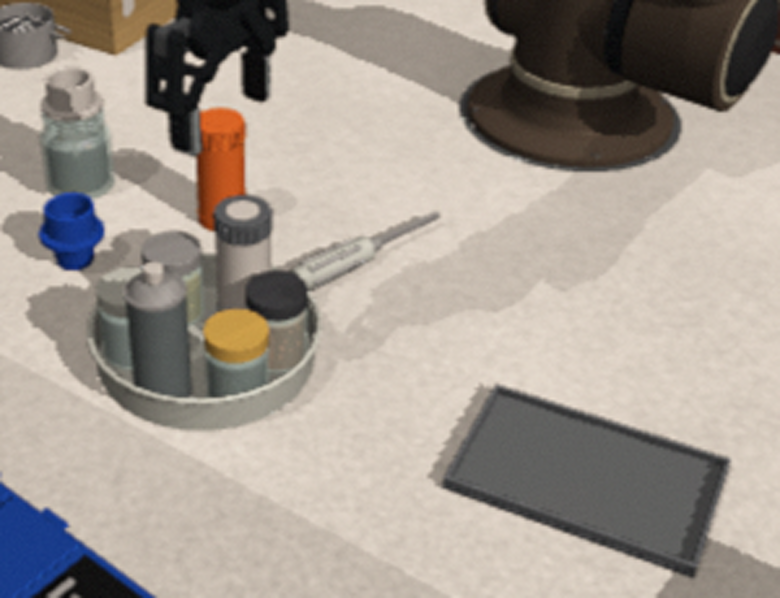

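Run:
```python
from station import bot
from h import *
import pickle
np.set_printoptions(precision=1,suppress=True)
c=pickle.load(open('w34.pkl','rb'))
for n,x,y,z in [('dark',258,273,75),('brass',515,273,75),('tube',97,554,115),('can',676,591,133)]:
    print(n,onz(c,225+x/4,90+y/4,z))
bot.hand_in()
```

```text
dark [530.2  24.3  75. ]
brass [590.3  33.3  75. ]
tube [505.8 -35.1 115. ]
can [627.8 -17.5 133. ]
the job is handed in; nothing more can be done
```

The cup is seated in the open jar, and the spray can and bit tube are back upright in their own gaps. On the way I knocked the tube over once and had to stand it up again. The job was handed in at about 47 s of the 144 s allowed.

**What I did:** I parked the spray can and the white bit tube upright in the tray. I then lifted the white cup out and seated it plug down in the jar mouth, with contact at exactly the expected height. The can went back into its gap first, then the tube.

**What went wrong:** On the return trip the lifted can's foot (about 104 mm) was lower than the parked tube's top (116 mm), so the can knocked the tube over. The tube came to rest on the bench with its foot end on the tray lip, and nothing left the work surface. I gripped it with the tool tilted, stood it upright in the tray again, re-gripped it from above and put it back in the pan.

**Last checks:**
| Item | At the start (mm) | At the end (mm) |
|---|---|---|
| Spray can | (628.2, -17.3) | (627.8, -17.5) |
| Bit tube | (507.3, -35.4) | (505.8, -35.1) |
| Dark-lid jar | (530.3, 24.3) | (530.2, 24.3) |
| Brass-lid jar | (590.4, 33.2) | (590.3, 33.3) |

- **Other two jars:** the alu-lid and bright-steel-lid jars look unmoved in the pictures, but I did not measure them again at the end.
- **Cup in the jar:** it looks flat and centred in the last scene and side pictures.
- **Disagreement:** before seating, the wrist camera and the two fixed cameras differed by about 2 mm on where the cup sat over the jar. I took a value in between, and it went in with no side force.

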